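# Load three solder reels onto the stand's spindle

### The job

Take the empty spindle by its red handle out of the grey reel stand, run it right up through the bores of all three small solder reels leaning in the sloped plywood rack, and lift the three off together on the spindle. Then lower the loaded spindle, without dropping it, back into both slots of the stand with its handle at the same end as before and the reels hanging between the cheeks, and let go. Let no reel fall, and leave everything else on the bench where it is.

Things in the scene. Friction and masses are not known exactly. Their poses are not given: they have to be found in the camera images.
- rack: Sloped reel rack, fixed, laser-cut plywood, base 136 x 92 mm. Origin on the table under the middle of the tray; z up; x level, the way the rack climbs. Its V-shaped tray rises at 30 degrees towards +x, low end nearer the robot. The three reels lean in it in a row, held by weight alone; their common bore axis climbs at 30 degrees towards +x, through rack_row. Space above and before the low end is free.
- rack_row (a point): Point on the bore axis midway between the tray's two end lips, 150 mm straight above the rack's origin (axes level, as the rack's). The lips are 4 mm thick and 66 mm apart inside, so the 60 mm row has 6 mm of play; it starts against the low lip. Lip tops lie 17 mm below the bore axis, square to it: reels must rise over 8 mm to clear them.
- reel_green_c (a point): Centre of the small solder reel with green plastic flanges (lowest in the rack): outside diameter 50 mm, 20 mm wide, round bore of 15 mm through its middle, 60 to 130 g. Its x is the bore axis (at the start pointing up the slope); how it is rolled about x does not matter.
- reel_blue_c (a point): Centre of the small solder reel with blue plastic flanges (middle in the rack): outside diameter 50 mm, 20 mm wide, round bore of 15 mm through its middle, 60 to 130 g. Its x is the bore axis (at the start pointing up the slope); how it is rolled about x does not matter.
- reel_orange_c (a point): Centre of the small solder reel with orange plastic flanges (highest in the rack): outside diameter 50 mm, 20 mm wide, round bore of 15 mm through its middle, 60 to 130 g. Its x is the bore axis (at the start pointing up the slope); how it is rolled about x does not matter.
- spindle_grip (a point): Middle of the red handle of the loose spindle. x runs along the spindle from handle to free tip; its roll about x does not matter. Along x from this point: round handle, 16 mm diameter, -20 to 20 mm; bare neck, 8 mm diameter, 20 to 32; brass collar, 22 mm diameter, 32 to 35 (reels cannot pass it); steel shaft, 8 mm diameter, to a round end at 120.
- spindle: The same spindle, about 80 g (origin and axes as spindle_grip). At the start it lies level in the stand's two slots, held by its weight only, neck in the near slot, handle sticking out over the stand's -x end, tip just past the far cheek.
- stand: Reel stand, fixed, grey steel, base 130 x 86 x 6 mm. Origin on the table under its middle; z up; x along the spindle's place, from the handle end (nearer the robot) to the far end. Two upright cheeks, 4 mm thick, 44 mm wide, centred at x = -41 and 41 mm, each with an open-topped slot. A thin solder guide 65 mm high with a brass eye stands at y = 72 mm.
- stand_axis (a point): Middle of the spindle's place in the stand, 65 mm above its origin (axes as the stand's). Slots are 11 mm wide, mouths flared to about 25 mm; cheek tops 83 mm, slot bottoms 61 mm above the table. The neck belongs in the near slot, the shaft's end in the far one, reels between: spindle_grip is then 67 mm from here towards -x, at this height, with 4 mm play along x.
- tip_tin: Round dark tin with brass wool, 60 mm diameter, 44 mm high, loose, between rack and stand. Origin under its centre.
- big_reel: Large solder reel lying flat with green flanges and white label, 66 mm diameter, 50 mm high, loose; not part of the job. Origin under its centre.
- wallet: Brown phone wallet, 150 x 78 x 14 mm, loose. Origin under its centre.
- perfboard: Brown perforated board, 100 x 70 x 3 mm, loose. Origin under its centre.
- mdf_strip: Slotted fibreboard strip, 200 x 50 x 4 mm, loose. Origin under its centre.
- cutters: Flush cutters with blue grips, 135 mm long, 12 mm high, loose. Origin under their middle.
- driver: Screwdriver with yellow handle, 150 mm long, 26 mm high, loose, nearest the robot. Origin under its middle.

How it is judged:
By the outcome, as a careful person would: the job done as asked, in the order asked, and still so for the second after the job is handed in, with the robot touching nothing.
It also fails if it takes over 64 s, if anything falls off the work surface, if the arm or the gripper's body presses on something with over 40 N, if the wrist force passes 120 N, or if a joint passes its speed limit or range.

### The arm

A 7-joint arm with a two-finger parallel gripper is mounted at the origin on the work surface. World frame = base frame: x ahead of the robot, y to its left, z up, the work surface at z = 0. Lengths are in m, angles in rad, forces in N, time in s.
With the tool pointing down it reaches from about 0.4 to 0.85 m from the base axis. Payload 4.5 kg.
Tool frame: the origin (TCP) lies on the mounting face of the last link; the fingertips stand 166 mm ahead of it and the grasp point (between the pads) lies 147 mm ahead of it; z points along the fingers, y is the line along which they close (so a half turn about z gives the same grasp; the last joint's range is limited). The gripper opens to 88 mm and grips with 3 to 60 N. Pads are 18 mm wide; open, the fingers measure 123 mm over their backs; the gripper's body (75 mm by 187 mm) begins 45 mm behind the grasp point.
Start: joints at [-1.081, 0.689, -0.195, 1.565, 0.157, 0.902, -0.215], TCP at [0.275, 0.561, 0.405] pointing down, gripper open.
Joint ranges: [-3.01, 3.01], [-0.46, 2.08], [-1.47, 1.51], [0.13, 2.56], [-1, 4.14], [0.04, 2.09], [-2.66, 2.66]. Speed limits (rad/s): [2.57, 2.57, 3.14, 3.14, 3.14, 3.14, 3.14].

### API

Orientations are given as a unit quaternion [x, y, z, w].
In Python, from plant import r, snapshot gives the robot as it stands. The module is installed in compiled form; this text tells all that it offers.
- The arm moves only by the tool move_arm, never from a script. Its argument "rows" is a list of rows, each a list of 5 numbers: the shift along the tool's x, y, z in m, then the turn about the tool's z in rad, then the finger opening in m, from 0 to 0.0881. In form: [[dx, dy, dz, spin, claw], ...]. A call has 1 to 10 rows; each row shifts and turns the commanded pose from where the row before left it, along the tool's axes as they then stand; what a row does not reach is not made up. A row lasts 1/12 s, in which the tool goes at most 41.7 mm and 7.16 degrees, less where a joint would pass 70% of its speed; a pose out of reach is approached as far as the arm can. A call with a gripper value outside its range is refused whole. The fingers move at their own pace and stop on an object; "newtons" is the grip in N (left out, the last holds). Time passes only in rows, so rows that do not move let the fingers close. It gives the time, the measured TCP pose, the force, the opening and the grip force at its end, in the units of the state.
- r.get_state(): the state, without advancing time (a new reading comes with each control period).
- snapshot(name): name is "side" or "top"; returns a dict with "color" (384x512x3 uint8, red, green, blue), "depth" (384x512 float32, m along the optical axis (not along the pixel's ray), 0 where there is no reading), "mtx" (3x3 intrinsics, pixels), "dist" ([k1, k2, p1, p2, k3] as OpenCV has them; the pictures are not rectified), "eye" and "orientation" of the camera in the world. Camera axes: x right, y up, looking along -z (the intrinsics and any distortion apply to the point x, -y, -z); pixel columns grow to the right and rows downward; lengths in m; the calibration is good to about 2 mm. A picture is of the moment at which its call begins.
- r.finish_job(): hands the job in; it is judged then, once.
The state is a dict: "clock": time; "q": joint angles; "qd": joint speeds; "joint_torque": joint torques, N m; "tool_pos": TCP position; "eef_rot": TCP orientation; "contact_force": force on the tool from outside, world axes, zero at the start; "moment": the same for the moment, N m; "opening": opening from 0.0 (shut) to 1.0 (fully open); "finger_force": force on a finger pad.
Only numpy, scipy, OpenCV 4.12 (cv2) and the standard library are available. Lean on these libraries where they do the work, as an engineer would, in place of code of your own. Each camera call takes 0.05 s, during which the arm holds its last target. There are 200 camera calls.

## Working session

There is one attempt and no reset: what is moved stays moved. The work goes in short steps, Python scripts to look and compute and a tool call to move; the robot and the scene stay as the last step left them, time stands still between calls to the robot, and variables do not carry over. Pictures are saved under pics/ and viewed, at most 10 in all, crops included, and the job is handed in when it is done.

Besides the shell and the picture viewer there is one more tool, called after "Emit:" by a JSON object that holds its "fn" and its "kwargs", one argument or row to a line. move_arm: Moves the arm, as the interface text tells. Its arguments: {"type":"object","properties":{"rows":{"type":"array"},"newtons":{"type":"number"}},"required":["rows"]}

```bash
mkdir -p pics; ls
cat > h.py <<'E'
import numpy as np,cv2
from scipy.spatial.transform import Rotation as R
from plant import r,snapshot
def save(s,n): cv2.imwrite('pics/'+n+'.png',s['color'][:,:,::-1])
def pts(s):
    """world point per pixel from depth"""
    h,w=s['depth'].shape
    u,v=np.meshgrid(np.arange(w),np.arange(h))
    p=cv2.undistortPoints(np.stack([u,v],-1).reshape(-1,1,2).astype(np.float64),np.array(s['mtx']),np.array(s['dist'])).reshape(h,w,2)
    d=s['depth'].astype(float)
    c=np.stack([p[...,0]*d,-p[...,1]*d,-d],-1)
    return c@R.from_quat(s['orientation']).as_matrix().T+np.array(s['eye'])
E
python3 - <<'E'
from h import *
for n in('side','top'):
    s=snapshot(n);save(s,n+'0');np.savez(n+'0.npz',**s);print(n,s['eye'],s['orientation'],s['mtx'])
st=r.get_state();print(st)
E
```

```text
pics
side [-0.13284511 -0.84113116  0.73630279] [ 0.4677315  -0.16315373 -0.26612593  0.82691299] [[427.43770973   0.         257.92859725]
 [  0.         427.43770973 190.12623736]
 [  0.           0.           1.        ]]
top [0.3307868  0.01472088 1.2401429 ] [-0.05647368  0.0657022   0.70893751 -0.69992968] [[388.09556073   0.         253.2048846 ]
 [  0.         388.09556073 188.2545306 ]
 [  0.           0.           1.        ]]
{'clock': 0.1, 'q': array([-1.0812095 ,  0.68990137, -0.19450668,  1.56619919,  0.15731167,
        0.90249498, -0.21508581]), 'qd': array([ 1.84764495e-03, -2.45841116e-03,  9.28572248e-05, -3.01820420e-03,
       -1.49658147e-03,  8.91664474e-04, -4.07487149e-04]), 'joint_torque': array([-4.69127655e-03, -5.28497779e+01, -1.27163865e+00, -1.53840923e+01,
       -5.24606032e-02,  1.92992862e-03,  6.35222955e-05]), 'tool_pos': array([0.2750103 , 0.56093295, 0.40399978]), 'eef_rot': array([ 2.25885714e-01,  9.74153476e-01, -7.97558105e-04, -1.16845659e-04]), 'contact_force': array([-0.29654948, -0.03576441,  0.14212739]), 'moment': array([ 0.00385744,  0.03073244, -0.02539357]), 'finger_force': 0.0, 'opening': 0.9998227127055743}
```

View pics/side0.png

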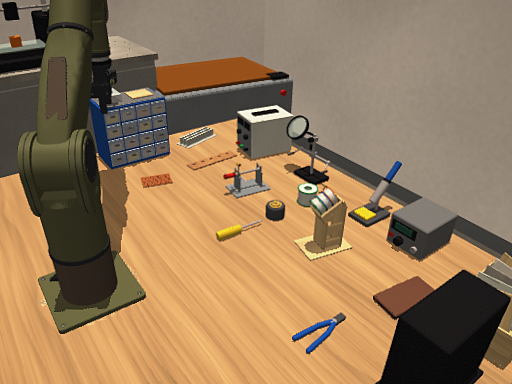

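View pics/top0.png

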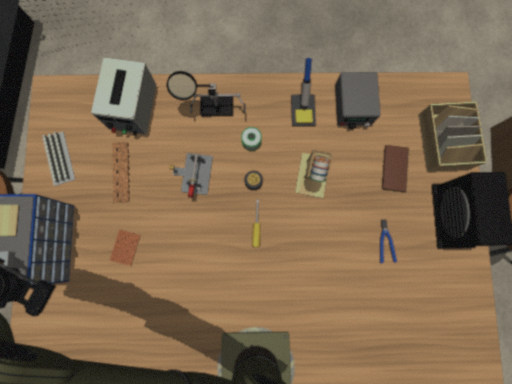

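The side view shows the stand at about (247,182) with the red handle at (231,175), and the rack at (325,225) with reels at (325,203). The top view shows the handle at (193,193), the stand at (197,175), the rack at (314,173) and the tin at (254,180). Next I measure these.

```bash
cat > m.py <<'E'
from h import *
L=lambda n:dict(np.load(n+'0.npz'))
for n in('top','side'):
    s=L(n);P=pts(s);hsv=cv2.cvtColor(s['color'],cv2.COLOR_RGB2HSV);H,S,V=[hsv[...,i].astype(int) for i in range(3)]
    z=P[...,2];ok=s['depth']>0
    cyl=lambda c,rad:(np.hypot(P[...,0]-c[0],P[...,1]-c[1])<rad)&ok
    red=((H<6)|(H>174))&(S>180)&(V>90)&ok&(z>.04)&(z<.09)
    q=P[red];print(n,'red',len(q),q.mean(0).round(4),q.min(0).round(3),q.max(0).round(3))
    c0=q.mean(0)
    # stand cheeks/shaft, base
    a=cyl(c0+[.07,0,0],.12)&(z>.03)&~red; q=P[a];print(' upper stand',len(q),q.mean(0).round(4))
    b=cyl(c0+[.07,0,0],.12)&(z>.003)&(z<.012)&(S<60)
    (cc,wh,an)=cv2.minAreaRect((P[b][:,:2]*1000).astype(np.float32));print(' base',np.round(cc,1),np.round(wh,1),round(an,2))
    g=P[ok&(z>.1)&(z<.2)&(P[...,0]>.3)&(P[...,0]<.7)&(P[...,1]<0.0)&(P[...,1]>-.3)]
    print(' rack hi',len(g),g.mean(0).round(4))
    rc=g.mean(0)
    b=cyl(rc,.11)&(z>.002)&(z<.012)
    (cc,wh,an)=cv2.minAreaRect((P[b][:,:2]*1000).astype(np.float32));print(' rackbase',np.round(cc,1),np.round(wh,1),round(an,2))
    for nm,lo,hi in(('green',40,85),('blue',95,125),('orange',5,18)):
        m=cyl(rc,.08)&(z>.1)&(H>=lo)&(H<=hi)&(S>110); q=P[m]
        if len(q): print(' ',nm,len(q),q.mean(0).round(4),q.min(0).round(3),q.max(0).round(3))
    k=6
    for nm,c in(('st',(247,182) if n=='side' else (197,175)),('rk',(325,222) if n=='side' else (314,173))):
        u,v=c;cr=s['color'][v-40:v+40,u-50:u+50,::-1];cv2.imwrite(f'pics/{n}_{nm}.png',cr)
        globals()[n+nm]=cv2.resize(cr,None,fx=4,fy=3.7,interpolation=cv2.INTER_CUBIC)
cv2.imwrite('pics/crops.png',np.vstack([np.hstack([topst,toprk]),np.hstack([sidest,siderk])]))
E
python3 m.py
```

```text
top red 14 [0.5312 0.1886 0.0719] [0.519 0.185 0.069] [0.541 0.191 0.075]
 upper stand 257 [0.583  0.1876 0.0648]
 base [600.  196.6] [119.7 129. ] 82.75
 rack hi 584 [ 0.5831 -0.1927  0.1567]
 rackbase [ 580.1 -192.9] [217.8 212.9] 89.33
  orange 51 [ 0.5985 -0.1984  0.1625] [ 0.575 -0.228  0.129] [ 0.638 -0.171  0.185]
side red 36 [0.5382 0.2029 0.0688] [0.508 0.182 0.04 ] [0.739 0.45  0.075]
 upper stand 254 [0.5878 0.1882 0.0579]
 base [596.6 196.4] [119.2 131.3] 82.78
 rack hi 737 [ 0.5777 -0.2024  0.1434]
 rackbase [ 569.8 -214.2] [186.8 214.9] 51.35
  green 23 [ 0.5501 -0.2011  0.1498] [ 0.537 -0.212  0.129] [ 0.564 -0.176  0.166]
  blue 22 [ 0.5649 -0.2025  0.1589] [ 0.553 -0.218  0.137] [ 0.578 -0.176  0.176]
  orange 303 [ 0.5945 -0.2063  0.126 ] [ 0.548 -0.23   0.1  ] [ 0.628 -0.161  0.186]
```

View pics/crops.png

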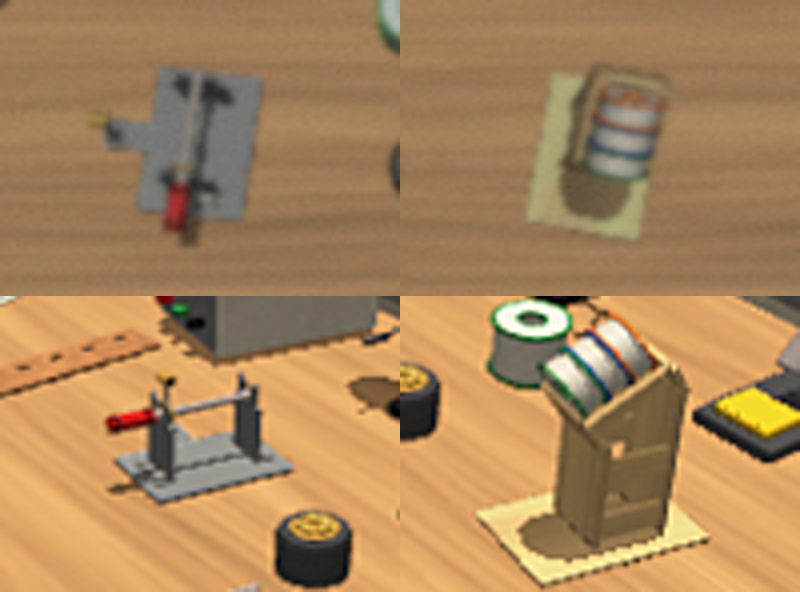

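The crops show the spindle in the stand with its handle pointing at the robot and heading slightly toward -y. The rack has a similar heading, and its reels sit green (low), blue, orange (high). Next I fit the rack and spindle axes.

```bash
cat > m2.py <<'E'
from h import *
from scipy.optimize import least_squares
L=lambda n:dict(np.load(n+'0.npz'))
allp=[]
for n in('top','side'):
    s=L(n);P=pts(s);hsv=cv2.cvtColor(s['color'],cv2.COLOR_RGB2HSV);H,S,V=[hsv[...,i].astype(int) for i in range(3)]
    z=P[...,2];ok=s['depth']>0
    near=(np.hypot(P[...,0]-.585,P[...,1]+.195)<.13)&ok
    b=near&(H>22)&(H<36)&(S>50)&(S<125)&(V>150)&(z<.02)
    b=cv2.morphologyEx(b.astype(np.uint8),cv2.MORPH_OPEN,np.ones((2,2)))>0
    print(n,b.sum(),P[b][:,2].mean());print(' base',cv2.minAreaRect((P[b][:,:2]*1000).astype(np.float32)))
    w=near&(z>.12)&(S<60)&(V>100)
    q=P[w];print(' white',len(q),q.mean(0).round(4));allp.append(q)
    # shaft
    a=(np.hypot(P[...,0]-.596,P[...,1]-.18)<.1)&ok&(z>.058)&(z<.075)&(np.abs((P[...,1]-.18)+.127*(P[...,0]-.596))<.012)
    q=P[a];c=q.mean(0);d=np.linalg.svd(q-c)[2][0];print(' shaft',len(q),c.round(4),np.degrees(np.arctan(d[1]/d[0])).round(2), 'slope',(d[2]/d[0]).round(3), 'y at x=.596',(c[1]+d[1]/d[0]*(.596-c[0])).round(4))
    for nm,c,rad in(('tin',(.56,.0),.06),):
        t=(np.hypot(P[...,0]-.57,P[...,1]-.02)<.08)&ok&(z>.036)&(z<.05);print(' tin',t.sum(),P[t].mean(0).round(3))
def res(x,q,fr=None):
    h,y,zz=x[:3];d=np.array([np.cos(h)*.8660254,np.sin(h)*.8660254,.5]);v=q-np.array([.585,y,zz])
    return np.linalg.norm(np.cross(v,d),axis=1)-x[3]
for q in(allp[0],allp[1],np.vstack(allp)):
    f=least_squares(res,[-.13,-.195,.15,.022],args=(q,),loss='soft_l1',f_scale=.002);print(np.degrees(f.x[0]).round(2),f.x.round(4),np.abs(f.fun).mean())
E
python3 m2.py
```

```text
top 310 0.009812970304537542
 base ((467.50048828125, -132.8270721435547), (122.97909545898438, 383.0408935546875), 60.6170539855957)
 white 218 [ 0.5662 -0.1888  0.164 ]
 shaft 166 [0.5691 0.1829 0.0692] -7.32 slope -0.025 y at x=.596 0.1795
 tin 252 [ 0.569 -0.004  0.041]
side 248 0.005538074324510969
 base ((586.0516967773438, -195.5829315185547), (91.96804809570312, 137.046142578125), 78.65042114257812)
 white 243 [ 0.5653 -0.1994  0.1604]
 shaft 142 [0.5624 0.1839 0.0669] -6.9 slope -0.017 y at x=.596 0.1799
 tin 159 [ 0.564 -0.004  0.041]
-11.53 [-0.2013 -0.195   0.1574  0.0195] 0.001613580037896864
-11.32 [-0.1976 -0.1921  0.1549  0.0212] 0.001421687996657001
-11.49 [-0.2006 -0.1941  0.1576  0.0191] 0.0015953223900991092
```

```bash
cat >> h.py <<'E'
def d2t(target,heading=None,st=None):
    """tool-axis shift to a world TCP target, and spin to bring tool -x to heading (deg)"""
    st=st or r.get_state();M=R.from_quat(st['eef_rot']).as_matrix()
    h=np.degrees(np.arctan2(-M[1,0],-M[0,0]))
    sh=M.T@(np.array(target)-st['tool_pos'])
    return 't=%.2f'%st['clock'],'shift',sh.round(4),'hd %.2f'%h,'spin',None if heading is None else np.radians(h-heading).round(4),'F',st['contact_force'].round(1),'pos',st['tool_pos'].round(4),'op',round(st['opening']*.0881,4),round(float(st['finger_force']),1),'q',st['q'].round(2)
E
python3 - <<'E'
from h import *
from scipy.optimize import least_squares
print(*d2t([.5374,.187,.40],-7.2))
s=dict(np.load('side0.npz'));P=pts(s);hsv=cv2.cvtColor(s['color'],cv2.COLOR_RGB2HSV);H,S,V=[hsv[...,i].astype(int) for i in range(3)]
nr=(np.hypot(P[...,0]-.585,P[...,1]+.195)<.08)&(P[...,2]>.12)
m=nr&(S>90)&(((H>40)&(H<85))|((H>95)&(H<125)));q=P[m]
h=np.radians(-11.4);d=np.array([np.cos(h)*.866,np.sin(h)*.866,.5])
f=lambda x:np.linalg.norm(np.cross(q-np.array([.586,x[0],x[1]]),d),axis=1)-.025
z=least_squares(f,[-.195,.15],loss='soft_l1',f_scale=.002);print(m.sum(),z.x,np.abs(z.fun).mean())
for nm,lo,hi in(('g',40,85),('b',95,125)):
    q2=P[nr&(S>90)&(H>lo)&(H<hi)];a=(q2-[.586,-.1956,.15])@d;print(nm,np.percentile(a,[2,50,98]).round(4))
E
```

```text
t=0.10 shift [-0.4002 -0.2203  0.0044] hd -26.11 spin -0.33 F [-0.3 -0.   0.1] pos [0.275  0.5609 0.404 ] op 0.0881 0.0 q [-1.08  0.69 -0.19  1.57  0.16  0.9  -0.22]
59 [-0.19162186  0.15416738] 0.0019478765643717974
g [-0.0421 -0.0377 -0.0211]
b [-0.0204 -0.0176 -0.0019]
```

Emit:
{"fn": "move_arm", "kwargs": {
  "rows": [
    [-0.033, -0.018, 0, 0, 0.088],
    [-0.033, -0.018, 0, 0, 0.088],
    [-0.033, -0.018, 0, 0, 0.088],
    [-0.033, -0.018, 0, 0, 0.088],
    [-0.033, -0.018, 0, 0, 0.088],
    [-0.033, -0.018, 0, 0, 0.088],
    [-0.033, -0.018, 0, 0, 0.088],
    [-0.033, -0.018, 0, 0, 0.088],
    [-0.033, -0.018, 0, 0, 0.088],
    [-0.033, -0.018, 0, 0, 0.088]
  ]
}}

```text
clock: 0.93
tool_pos: [0.4929, 0.2526, 0.4045]
eef_rot: [0.226, 0.974, -0.0, -0.0]
contact_force: [0.4, 0.7, 0.9]
opening: 0.998
finger_force: 0.0
```

Emit:
{"fn": "move_arm", "kwargs": {
  "rows": [
    [-0.035, -0.02, 0, 0, 0.06],
    [-0.035, -0.02, 0, 0, 0.06],
    [0, 0, 0, -0.11, 0.06],
    [0, 0, 0.03, -0.11, 0.06],
    [0, 0, 0.03, -0.11, 0.06],
    [0, 0, 0.02, 0, 0.06],
    [0, 0, 0, 0, 0.06],
    [0, 0, 0, 0, 0.06]
  ]
}}

```text
clock: 1.6
tool_pos: [0.5371, 0.1875, 0.324]
eef_rot: [0.063, 0.998, -0.001, -0.001]
contact_force: [-0.9, -0.1, 0.1]
opening: 0.678
finger_force: 0.0
```

Run:
```python
from h import *
print(*d2t([.5374,.187,.222],-7.2))
a=snapshot('side');b=snapshot('top')
cv2.imwrite('pics/a.png',np.hstack([cv2.resize(a['color'][120:220,190:290,::-1],None,fx=4,fy=4),cv2.resize(b['color'][130:230,150:250,::-1],None,fx=4,fy=4)]))
```

```text
t=1.60 shift [-0.0005 -0.0003  0.102 ] hd -7.23 spin -0.0005 F [-0.9 -0.1  0.1] pos [0.5371 0.1875 0.324 ] op 0.0597 0.0 q [-0.24  0.74 -0.3   1.81  0.33  0.65  0.71]
```

View pics/a.png

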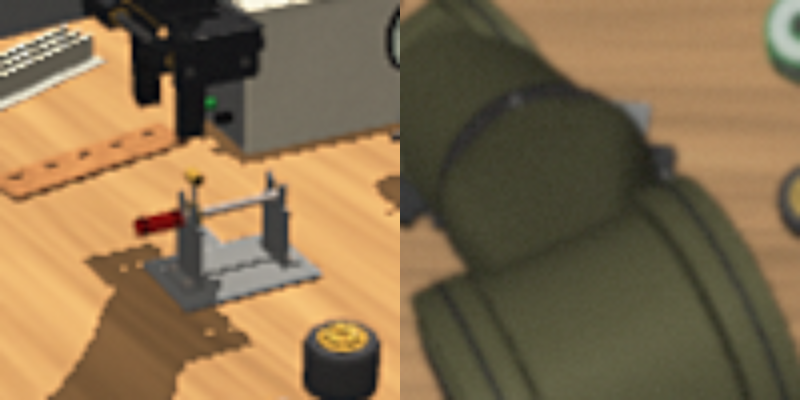

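Emit:
{"fn": "move_arm", "kwargs": {
  "rows": [
    [0, 0, 0.035, 0, 0.04],
    [0, 0, 0.035, 0, 0.04],
    [0, 0, 0.02, 0, 0.04],
    [0, 0, 0.012, 0, 0.04],
    [0, 0, 0, 0, 0.04],
    [0, 0, 0, 0, 0.025],
    [0, 0, 0, 0, 0.01],
    [0, 0, 0, 0, 0.01],
    [0, 0, 0, 0, 0.01],
    [0, 0, 0, 0, 0.01]
  ],
  "newtons": 30
}}

```text
clock: 2.53
tool_pos: [0.538, 0.1886, 0.224]
eef_rot: [0.063, 0.998, 0.001, 0.001]
contact_force: [-0.1, 1.7, 2.9]
opening: 0.17
finger_force: 29.9
```

Run:
```python
from h import *
print(*d2t([.5374,.187,.222],-7.2))
```

```text
t=2.53 shift [ 0.0004 -0.0016  0.002 ] hd -7.18 spin 0.0004 F [-0.1  1.7  2.9] pos [0.538  0.1886 0.224 ] op 0.015 29.9 q [-0.29  0.89 -0.22  1.86  0.41  0.43  0.64]
```

Emit:
{"fn": "move_arm", "kwargs": {
  "rows": [
    [0, 0, -0.015, 0, 0.01],
    [0, 0, -0.015, 0, 0.01],
    [0, 0, -0.01, 0, 0.01],
    [0, 0, 0, 0, 0.01],
    [0.013, 0, 0, 0, 0.01],
    [0.013, 0, 0, 0, 0.01],
    [0, 0, 0, 0, 0.01],
    [0, 0, 0, 0, 0.01]
  ]
}}

```text
clock: 3.2
tool_pos: [0.5114, 0.1908, 0.2624]
eef_rot: [0.062, 0.998, -0.0, -0.0]
contact_force: [0.1, 0.3, -0.7]
opening: 0.173
finger_force: 29.9
```

```bash
cat >> h.py <<'E'
def spindle(s,c,rad=.14,zl=.02,zh=.4):
    """red handle + shaft points seen -> fit axis"""
    P=pts(s);hsv=cv2.cvtColor(s['color'],cv2.COLOR_RGB2HSV);H,S,V=[hsv[...,i].astype(int) for i in range(3)]
    ok=(s['depth']>0)&(np.linalg.norm(P-np.array(c),axis=2)<rad)
    red=ok&((H<6)|(H>174))&(S>170)&(V>60)
    return P,ok,red,H,S,V
E
python3 - <<'E'
from h import *
print(*d2t([.5374,.187,.222],-7.2))
a=snapshot('side')
cv2.imwrite('pics/b.png',cv2.resize(a['color'][130:210,195:295,::-1],None,fx=6,fy=6))
E
```

```text
t=3.20 shift [-0.0263 -0.0005  0.0404] hd -7.16 spin 0.0007 F [ 0.1  0.3 -0.7] pos [0.5114 0.1908 0.2624] op 0.0152 29.9 q [-0.3   0.81 -0.23  1.92  0.39  0.46  0.63]
```

View pics/b.png

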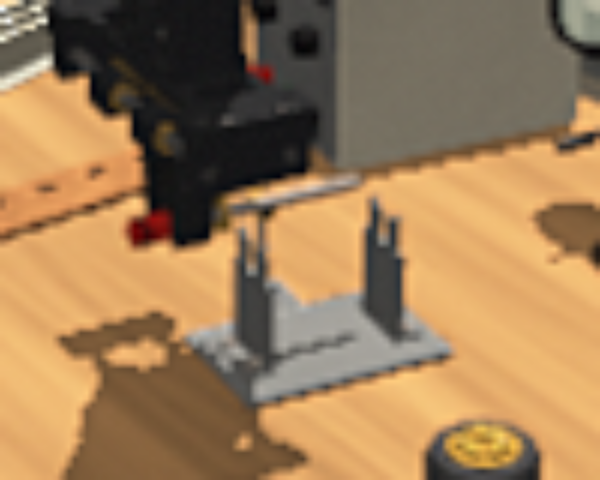

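Emit:
{"fn": "move_arm", "kwargs": {
  "rows": [
    [0, 0, 0.015, 0, 0.01],
    [0, 0, 0.015, 0, 0.01],
    [0, 0, 0.008, 0, 0.01],
    [0, 0, 0.004, 0, 0.01],
    [0, 0, 0.004, 0, 0.01],
    [-0.001, 0, 0.004, 0, 0.01],
    [-0.001, 0, 0.004, 0, 0.01],
    [-0.002, 0, 0.003, 0, 0.01],
    [-0.002, 0, 0.003, 0, 0.01],
    [0, 0, 0, 0, 0.01]
  ],
  "newtons": 12
}}

```text
clock: 4.08
tool_pos: [0.5173, 0.1905, 0.2021]
eef_rot: [0.063, 0.998, 0.0, -0.001]
contact_force: [-2.0, 3.7, 0.2]
opening: 0.176
finger_force: 12.0
```

Run:
```python
from h import *
st=r.get_state();print(*d2t([.5374,.187,.222],-7.2,st))
a=snapshot('side');save(a,'c0')
g=st['tool_pos']-[0,0,.156]
P,ok,red,H,S,V=spindle(a,g)
sh=ok&(S<70)&(V>90)&(P[...,2]>.07)
q=P[sh];print(red.sum(),P[red].mean(0).round(3),sh.sum())
# shaft: keep points near vertical plane of tool heading
M=R.from_quat(st['eef_rot']).as_matrix();d=-M[:,0];y=M[:,1]
k=np.abs((q-g)@y)<.012;q=q[k];u=(q-g)@d;z=q[:,2]-g[2]
k=u>.01;u,z=u[k],z[k];print(k.sum(),np.c_[u,z][::6].round(3).tolist())
p=np.polyfit(u,z,1);print('tilt',np.degrees(np.arctan(p[0])))
```

```text
t=4.08 shift [-0.0203 -0.001  -0.0199] hd -7.17 spin 0.0005 F [-2.   3.7  0.2] pos [0.5173 0.1905 0.2021] op 0.0155 12.0 q [-0.33  0.92 -0.18  1.92  0.42  0.35  0.6 ]
29 [0.5   0.187 0.043] 8
7 [[0.09, 0.048], [0.119, 0.035]]
tilt -18.368955379826083
```

```bash
cat >> h.py <<'E'
def tilt(st,a,show=None,umax=.125):
    g=st['tool_pos']-np.array([0,0,.156]);P=pts(a);M=R.from_quat(st['eef_rot']).as_matrix()
    v=P-g;u=-v@M[:,0];l=v@M[:,1];z=v[...,2]
    hsv=cv2.cvtColor(a['color'],cv2.COLOR_RGB2HSV)
    m=(a['depth']>0)&(np.abs(l)<.015)&(u>.015)&(u<umax)&(z>-.03)&(z<.09)&(hsv[...,1]<90)
    i=np.argsort(u[m]);return u[m][i],l[m][i],z[m][i],hsv[m][i]
E
python3 - <<'E'
from h import *
st=r.get_state()
a=snapshot('side');u,l,z,h=tilt(st,a)
print(np.c_[u*1000,l*1000,z*1000,h].astype(int)[::2].tolist())
cv2.imwrite('pics/c.png',cv2.resize(a['color'][140:210,200:290,::-1],None,fx=7,fy=7))
E
```

```text
[[32, -4, -3, 30, 8, 66], [33, -9, 6, 15, 9, 56], [34, 0, -17, 20, 12, 64], [34, -6, -2, 20, 12, 65], [34, -13, -22, 23, 15, 66], [34, -6, -22, 20, 12, 66], [35, -13, 0, 0, 8, 66], [35, 1, -14, 15, 8, 65], [35, -12, 7, 15, 16, 65], [35, -4, -26, 15, 16, 64], [35, 2, -27, 23, 16, 63], [35, -4, -8, 30, 12, 66], [36, -10, -5, 20, 12, 65], [36, -10, -20, 23, 15, 66], [36, -10, -12, 30, 8, 63], [36, 5, -5, 45, 7, 70], [37, 0, -2, 23, 15, 70], [84, 3, 44, 10, 12, 131], [85, 0, 49, 11, 21, 169], [87, 2, 51, 14, 48, 233], [90, 1, 47, 8, 31, 100], [114, 7, -3, 104, 58, 57], [114, 0, -22, 15, 16, 64], [114, -5, -15, 15, 15, 67], [115, -3, 5, 30, 8, 67], [115, -11, -25, 20, 12, 65], [116, -2, 1, 15, 8, 66], [116, 11, 2, 105, 61, 59], [116, -10, -29, 30, 8, 66], [116, 3, -21, 38, 16, 65], [116, -8, 7, 0, 8, 67], [116, 13, 16, 104, 63, 69], [117, -2, -29, 15, 16, 63], [117, -14, 6, 60, 4, 64], [117, -1, -26, 15, 15, 66], [117, 0, 7, 20, 12, 65], [117, -7, -4, 20, 12, 66], [117, 13, -10, 103, 53, 58], [117, 0, 11, 30, 4, 57], [117, 13, -14, 104, 48, 59], [118, 0, -11, 23, 15, 67], [118, -6, -1, 30, 8, 65], [118, 0, -23, 20, 11, 67], [118, 8, 18, 99, 44, 58], [118, 14, -22, 95, 27, 56], [118, 14, -26, 90, 9, 56], [118, -11, 12, 98, 13, 77], [118, -6, -24, 20, 12, 66], [119, 11, 32, 103, 73, 94], [119, 2, -17, 20, 11, 67], [119, 10, -5, 60, 4, 64], [120, 11, -14, 60, 4, 63], [121, 12, -18, 30, 8, 64]]
```

View pics/c.png

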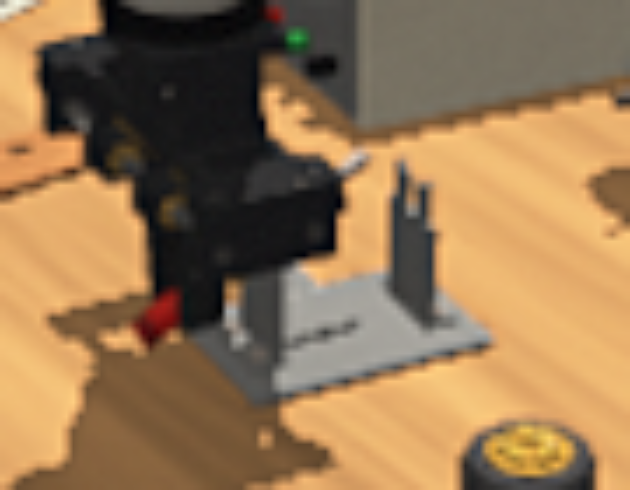

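The picture shows the handle tilted and the tip up at about (355,165), roughly 30°. I'll tighten the grip and carry it to the rack.

Emit:
{"fn": "move_arm", "kwargs": {
  "rows": [
    [0, 0, 0, 0, 0.01],
    [0, 0, 0, 0, 0.01],
    [0, 0, -0.01, 0, 0.01],
    [0, 0, -0.02, 0, 0.01],
    [0, 0, -0.025, 0, 0.01],
    [0, 0, -0.025, 0, 0.01],
    [0, 0, -0.02, 0, 0.01],
    [0.002, -0.01, 0, 0, 0.01],
    [0.002, -0.02, 0, 0, 0.01],
    [0.002, -0.028, 0, 0, 0.01]
  ],
  "newtons": 45
}}

```text
clock: 5.02
tool_pos: [0.5043, 0.133, 0.3031]
eef_rot: [0.062, 0.998, 0.0, 0.001]
contact_force: [-0.4, 0.0, -2.3]
opening: 0.167
finger_force: 45.0
```

Emit:
{"fn": "move_arm", "kwargs": {
  "rows": [
    [0.003, -0.035, 0, 0, 0.01],
    [0.003, -0.035, 0, 0, 0.01],
    [0.003, -0.035, 0, 0, 0.01],
    [0.003, -0.035, 0, 0, 0.01],
    [0.003, -0.035, 0, 0, 0.01],
    [0.003, -0.035, 0, 0, 0.01],
    [0.003, -0.035, 0, 0, 0.01],
    [0.002, -0.03, 0, 0, 0.01],
    [0, -0.02, 0, 0.04, 0.01],
    [0, -0.008, 0, 0.033, 0.01]
  ]
}}

```text
clock: 5.85
tool_pos: [0.4409, -0.1695, 0.3022]
eef_rot: [0.105, 0.995, -0.002, -0.002]
contact_force: [-0.1, -0.3, -0.2]
opening: 0.168
finger_force: 45.0
```

Run:
```python
from h import *
st=r.get_state();print(*d2t([.443,-.165,.230],-11.4,st))
a=snapshot('side');b=snapshot('top')
for s in(a,b):
    u,l,z,h=tilt(st,s,umax=.115);k=(z>.01)&(h[:,1]<60)&(h[:,2]>70)&(abs(z-.577*u)<.025);print(np.c_[u*1000,l*1000,z*1000,h][k].astype(int).tolist(),k.sum())
cv2.imwrite('pics/d.png',np.hstack([cv2.resize(a['color'][150:270,230:360,::-1],None,fx=3,fy=3),cv2.resize(b['color'][120:240,250:380,::-1],None,fx=3,fy=3)]))
```

```text
t=5.85 shift [-0.0013  0.0051  0.0722] hd -12.00 spin -0.0105 F [-0.1 -0.3 -0.2] pos [ 0.4409 -0.1695  0.3022] op 0.0148 45.0 q [ 0.46  0.69 -0.31  2.11  0.5   0.42  1.12]
[[81, -2, 44, 12, 34, 97], [81, -1, 46, 26, 35, 230], [83, -2, 43, 13, 40, 153], [86, -4, 41, 13, 37, 83], [86, -3, 43, 13, 41, 143], [86, 1, 43, 16, 43, 240], [87, -1, 45, 12, 45, 210], [88, -4, 44, 17, 44, 93], [88, 0, 46, 14, 45, 228], [89, -3, 45, 10, 46, 161], [90, 0, 47, 11, 47, 231], [90, -5, 46, 11, 43, 102], [91, 0, 49, 21, 19, 253], [92, -1, 47, 9, 48, 186], [93, 0, 49, 19, 41, 231], [93, -4, 48, 20, 41, 157]] 16
[[90, -4, 48, 28, 53, 115], [92, -1, 49, 21, 28, 127], [93, 0, 43, 33, 28, 110], [93, -4, 47, 28, 36, 127], [95, 0, 49, 19, 24, 146], [95, -3, 49, 30, 29, 133], [97, -6, 43, 43, 53, 116], [98, -3, 48, 24, 27, 141], [99, 0, 44, 17, 26, 155]] 9
```

View pics/d.png

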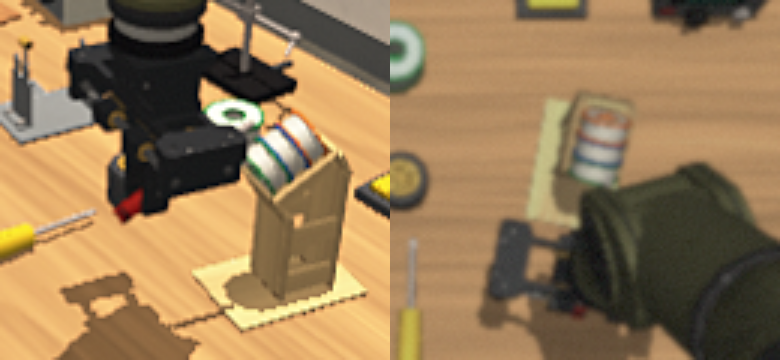

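Emit:
{"fn": "move_arm", "kwargs": {
  "rows": [
    [0, 0.0025, 0.015, -0.031, 0.01],
    [-0.0005, 0.0025, 0.025, 0, 0.01],
    [0, 0, 0.02, 0, 0.01],
    [0, 0, 0.007, 0, 0.01],
    [0, 0, 0, 0, 0.01],
    [0, 0, 0, 0, 0.01]
  ]
}}

```text
clock: 6.45
tool_pos: [0.4442, -0.1581, 0.2358]
eef_rot: [0.082, 0.997, 0.0, -0.001]
contact_force: [-3.0, 1.4, 1.0]
opening: 0.165
finger_force: 45.0
```

```bash
cat > look.py <<'E'
from h import *
st=r.get_state();print(*d2t([.4415,-.1647,.235],-10.2,st))
d=np.array([np.cos(np.radians(-11.4))*.866,np.sin(np.radians(-11.4))*.866,.5]);y=np.array([-d[1],d[0],0])/.866;n=np.cross(d,y)
rr=np.array([.577,-.192,.150])
for nm in('side','top'):
    s=snapshot(nm);P=pts(s);hsv=cv2.cvtColor(s['color'],cv2.COLOR_RGB2HSV).astype(int);v=P-rr;a,l,h=v@d,v@y,v@n
    m=(s['depth']>0)&(a>-.1)&(a<-.036)&(abs(l)<.012)&(abs(h)<.014)&(hsv[...,1]<70)&(hsv[...,2]>80)
    i=np.argsort(a[m]);print(nm,(np.c_[a[m],l[m],h[m]][i]*1000).astype(int).tolist())
    # reel surface rows: extent in l and top h of white/flange points, same camera
    w=(s['depth']>0)&(a>-.032)&(a<.028)&(h>.0)&(h<.035)&(abs(l)<.03)&(hsv[...,1]<60)
    print('  reel l range',np.percentile(l[w],[1,50,99]).round(4),'h max',np.percentile(h[w],[90,99]).round(4),w.sum())
    save(s,'look_'+nm)
E
python3 look.py
```

```text
t=6.45 shift [ 0.0016 -0.0069  0.0008] hd -9.45 spin 0.013 F [-3.   1.4  1. ] pos [ 0.4442 -0.1581  0.2358] op 0.0146 45.0 q [ 0.36  0.81 -0.18  2.15  0.6   0.23  1.05]
side [[-44, -11, 13], [-42, -9, 13]]
  reel l range [-0.0227 -0.0119  0.018 ] h max [0.0224 0.0257] 189
top []
  reel l range [-0.0212  0.0009  0.0204] h max [0.0235 0.0275] 227
```

Run:
```python
import cv2,numpy as np
a=cv2.imread('pics/look_side.png');b=cv2.imread('pics/look_top.png')
cv2.imwrite('pics/e.png',np.hstack([cv2.resize(a[170:250,265:345],None,fx=5,fy=6),cv2.resize(b[130:210,275:355],None,fx=5,fy=6)]))
```

```text
(no output)
```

View pics/e.png

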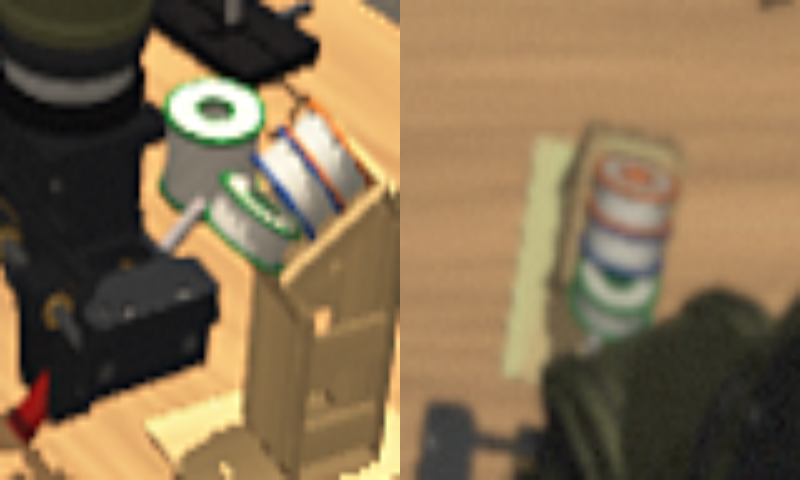

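The green reel has been tipped: the shaft tip, at about (205,205) in the left panel, touched its upper low-end rim during the vertical descent. I'll measure how it now sits before moving again.

```bash
cat > gr.py <<'E'
from h import *
from scipy.optimize import least_squares
st=r.get_state()
d=np.array([np.cos(np.radians(-11.4))*.866,np.sin(np.radians(-11.4))*.866,.5]);y=np.array([-d[1],d[0],0])/.866;n=np.cross(d,y)
rr=np.array([.577,-.192,.150])
for nm in('side','top'):
    s=snapshot(nm);P=pts(s);hsv=cv2.cvtColor(s['color'],cv2.COLOR_RGB2HSV).astype(int);v=P-rr;a,l,h=v@d,v@y,v@n
    near=(s['depth']>0)&(np.linalg.norm(v+.03*d,axis=2)<.06)&(P[...,2]>.09)
    g=near&(hsv[...,0]>40)&(hsv[...,0]<88)&(hsv[...,1]>80)
    print(nm,'green',g.sum(),(np.c_[a[g],l[g],h[g]]*1000).astype(int).tolist())
    b=near&(hsv[...,0]>95)&(hsv[...,0]<125)&(hsv[...,1]>90)
    print('  blue',b.sum(),'a',np.percentile(a[b],[5,50,95]).round(3))
    u,ll,z,hh=tilt(st,s,umax=.115);k=(z>.01)&(hh[:,1]<60)&(hh[:,2]>70)&(abs(z-.55*u)<.03);print('  shaft u,l,z',(np.c_[u,ll,z][k]*1000).astype(int).tolist())
E
python3 gr.py
```

```text
side green 38 [[-31, 13, 26], [-29, 13, 23], [-31, 8, 26], [-31, 3, 25], [-32, -3, 27], [-32, -8, 28], [-19, 9, 1], [-44, 18, 13], [-31, -10, 24], [-30, -12, 24], [-26, -5, 15], [-16, 6, -3], [-46, 14, 14], [-29, -14, 22], [-49, 4, 21], [-46, 5, 18], [-29, -18, 20], [-26, -16, 16], [-26, -18, 13], [-47, -4, 18], [-26, -23, 13], [-23, -21, 8], [-20, -17, 2], [-13, -9, -10], [-46, -4, 13], [-22, -22, 5], [-19, -20, 0], [-16, -17, -5], [-44, -12, 14], [-41, -19, 8], [-43, -20, 6], [-40, -19, 3], [-38, -17, 0], [-40, -23, 3], [-37, -20, -2], [-35, -20, -5], [-31, -12, -15], [-25, 1, -33]]
  blue 27 a [-0.015 -0.012  0.007]
  shaft u,l,z [[59, 1, 54], [61, 0, 54], [62, -3, 56], [63, 1, 50], [63, -6, 57], [64, 3, 54], [64, 0, 56], [64, -1, 51], [64, -4, 59], [66, -1, 59], [67, 3, 56], [67, 0, 61], [69, -1, 61], [70, 0, 57], [72, -1, 61], [72, 0, 63], [72, -4, 66], [74, 2, 64], [76, 0, 65], [76, -3, 64], [77, -2, 66], [77, -1, 69], [80, -2, 68], [80, -2, 65], [81, 0, 70], [86, -7, 64], [86, -11, 66], [87, -11, 63], [88, -4, 65], [88, 0, 62], [88, -13, 64], [89, -7, 69], [89, -11, 68], [90, 
[... 1065 characters left out ...]
94, -3, 69], [94, 3, 62], [94, 6, 60], [95, -2, 80], [95, 0, 62], [95, -2, 62], [95, -5, 78], [96, -10, 82], [97, 0, 68], [97, 4, 63], [97, 1, 65], [97, 6, 59], [98, -4, 81], [99, 2, 67], [99, 7, 63], [100, -8, 74], [100, 4, 63], [100, -13, 75], [101, -11, 72], [101, 6, 72], [101, 8, 54], [102, 0, 72], [102, -2, 72], [103, -5, 72], [103, -7, 73], [103, 7, 59], [103, 9, 57], [104, -11, 72], [104, -13, 73], [104, 3, 73], [104, 0, 73], [105, -7, 76], [106, -2, 69], [106, 4, 77], [106, -5, 69], [107, 6, 69], [107, -11, 68], [108, -13, 69], [108, 1, 72], [108, -2, 70], [109, -5, 68], [109, 7, 73], [110, -8, 66], [111, 3, 67], [111, 1, 69], [112, -4, 70], [113, -2, 64], [113, 9, 68], [114, 1, 67]]
```

Emit:
{"fn": "move_arm", "kwargs": {
  "rows": [
    [-0.002, 0, -0.0012, 0, 0.01],
    [-0.002, 0, -0.0012, 0, 0.01],
    [-0.002, 0, -0.0012, 0, 0.01],
    [-0.002, 0, -0.0012, 0, 0.01],
    [0, 0, 0, 0, 0.01]
  ]
}}

```text
clock: 7.07
tool_pos: [0.4532, -0.1611, 0.2409]
eef_rot: [0.084, 0.996, 0.0, 0.001]
contact_force: [-2.2, 2.5, 2.5]
opening: 0.168
finger_force: 45.0
```

```bash
cat > gr.py <<'E'
from h import *
import sys
st=r.get_state();print(*d2t([.4415,-.1647,.235],-10.2,st))
d=np.array([np.cos(np.radians(-11.4))*.866,np.sin(np.radians(-11.4))*.866,.5]);y=np.array([-d[1],d[0],0])/.866;n=np.cross(d,y)
rr=np.array([.577,-.192,.150])
s=snapshot('side');P=pts(s);hsv=cv2.cvtColor(s['color'],cv2.COLOR_RGB2HSV).astype(int);v=P-rr;a,l,h=v@d,v@y,v@n
near=(s['depth']>0)&(np.linalg.norm(v+.03*d,axis=2)<.06)&(P[...,2]>.09)
g=near&(hsv[...,0]>40)&(hsv[...,0]<88)&(hsv[...,1]>80)
print('green',g.sum(),(np.c_[a[g],l[g],h[g]]*1000).astype(int).tolist())
save(s,'gr_'+sys.argv[1])
cv2.imwrite('pics/g_'+sys.argv[1]+'.png',cv2.resize(s['color'][165:255,255:355,::-1],None,fx=6,fy=6,interpolation=cv2.INTER_CUBIC))
E
python3 gr.py 1
```

```text
t=7.07 shift [ 0.011  -0.0055  0.0059] hd -9.64 spin 0.0097 F [-2.2  2.5  2.5] pos [ 0.4532 -0.1611  0.2409] op 0.0148 45.0 q [ 0.37  0.81 -0.21  2.12  0.58  0.27  1.06]
green 22 [[-23, 5, 28], [-22, 3, 25], [-20, -5, 21], [-20, -12, 24], [-12, 12, -4], [-38, 7, 20], [-20, -18, 24], [-37, 4, 19], [-19, -15, 16], [-40, -3, 23], [-38, -3, 21], [-19, -21, 17], [-38, -6, 19], [-18, -21, 12], [-37, -9, 17], [-17, -22, 8], [-37, -13, 16], [-16, -21, 2], [-37, -17, 15], [-15, -21, -2], [-36, -19, 12], [-36, -21, 9]]
```

Emit:
{"fn": "move_arm", "kwargs": {
  "rows": [
    [-0.002, 0, -0.0012, 0, 0.01],
    [-0.002, 0, -0.0012, 0, 0.01],
    [-0.002, 0, -0.0012, 0, 0.01],
    [-0.001, 0, -0.0006, 0, 0.01],
    [0, 0, 0, 0, 0.01]
  ]
}}

```text
clock: 7.53
tool_pos: [0.4599, -0.1622, 0.2449]
eef_rot: [0.084, 0.996, -0.0, 0.001]
contact_force: [-2.6, 2.1, 2.7]
opening: 0.169
finger_force: 45.0
```

```bash
python3 gr.py 2
```

```text
t=7.53 shift [ 0.0177 -0.0055  0.0099] hd -9.64 spin 0.0098 F [-2.6  2.1  2.7] pos [ 0.4599 -0.1622  0.2449] op 0.0149 45.0 q [ 0.38  0.8  -0.23  2.1   0.57  0.3   1.07]
green 46 [[-15, 8, 26], [-12, 11, 21], [-14, 6, 23], [-13, 2, 25], [-13, -1, 24], [-12, -5, 22], [-12, -8, 21], [-32, 9, 22], [-30, 10, 19], [-14, -10, 20], [-12, -11, 18], [-33, 2, 23], [-31, 0, 24], [-14, -16, 20], [-33, -3, 25], [-31, -5, 24], [-13, -15, 15], [-33, -6, 22], [-31, -8, 22], [-12, -17, 11], [-33, -11, 22], [-30, -9, 18], [-12, -19, 8], [-32, -13, 19], [-29, -10, 14], [-14, -23, 10], [-12, -23, 7], [-33, -9, 13], [-32, -16, 17], [-12, -21, 2], [-31, 6, -6], [-33, -16, 14], [-31, -18, 14], [-12, -22, -1], [-33, -7, 2], [-30, -18, 9], [-13, -22, -3], [-32, -20, 8], [-30, -20, 6], [-14, -23, -6], [-31, -21, 4], [-29, -21, 2], [-30, -21, 0], [-32, -23, -1], [-28, -17, -9], [-31, -24, -5]]
```

View pics/g_2.png

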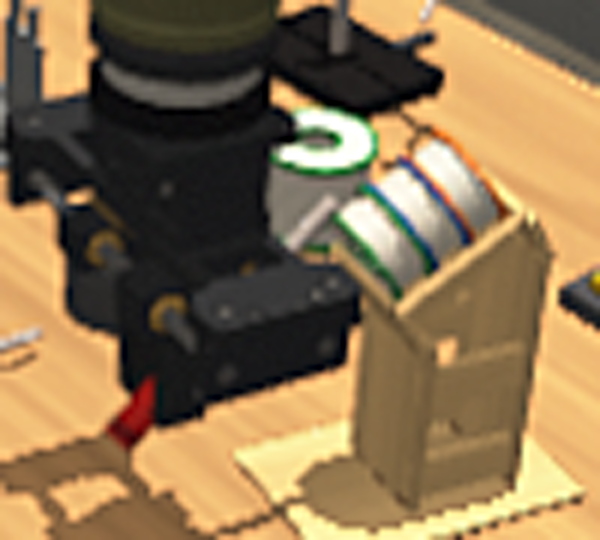

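Confirmed: all three reels are upright again, in line, and match my rack frame. I'll lift the tip off, retract, and reset the spindle tilt by pressing the rear of the handle on the bare table.

Emit:
{"fn": "move_arm", "kwargs": {
  "rows": [
    [0, 0, -0.003, 0, 0.01],
    [0.001, 0, -0.004, 0, 0.01],
    [0.003, 0, -0.005, 0, 0.01],
    [0.005, 0, -0.006, 0, 0.01],
    [0.01, 0, 0, 0, 0.01],
    [0.015, 0, 0, 0, 0.01],
    [0.012, 0, 0, 0, 0.01],
    [0, 0, 0, 0, 0.01],
    [0, 0, 0, 0, 0.01]
  ]
}}

```text
clock: 8.33
tool_pos: [0.4139, -0.1544, 0.2631]
eef_rot: [0.084, 0.996, -0.0, 0.0]
contact_force: [0.4, -0.2, -0.4]
opening: 0.167
finger_force: 45.0
```

```bash
python3 gr.py 3
cat >> h.py <<'E'
def shaft(st,s):
    """grey shaft px: largest component near plane; prints axis fit"""
    g=st['tool_pos']-np.array([0,0,.159]);P=pts(s);M=R.from_quat(st['eef_rot']).as_matrix();v=P-g;u=-v@M[:,0];l=v@M[:,1];z=v[...,2]
    hsv=cv2.cvtColor(s['color'],cv2.COLOR_RGB2HSV)
    m=((s['depth']>0)&(np.abs(l)<.014)&(u>.035)&(u<.125)&(z>.01)&(z<.1)&(hsv[...,1]<75)&(hsv[...,2]>75)).astype(np.uint8)
    k,lab,stt,_=cv2.connectedComponentsWithStats(m);
    if k<2: return None
    m=lab==1+np.argmax(stt[1:,4]);U,Lq,Z=u[m],l[m],z[m]
    q=np.c_[U,Lq,Z];c=q.mean(0);dd=np.linalg.svd(q-c)[2][0];dd*=np.sign(dd[0])
    return m.sum(),'centroid mm',(c*1e3).round(1),'tilt by centroid %.1f'%np.degrees(np.arctan2(c[2],c[0])),'tilt by dir %.1f'%np.degrees(np.arctan2(dd[2],dd[0])),'max u,z',U.max().round(4),Z.max().round(4)
E
python3 - <<'E'
from h import *
st=r.get_state()
for n in('side','top'): print(n,*(shaft(st,snapshot(n)) or ()))
E
```

```text
t=8.33 shift [-0.0289 -0.0055  0.0281] hd -9.62 spin 0.0102 F [ 0.4 -0.2 -0.4] pos [ 0.4139 -0.1544  0.2631] op 0.0147 45.0 q [ 0.37  0.74 -0.19  2.22  0.6   0.22  1.05]
green 41 [[-14, 10, 24], [-11, 13, 19], [-14, 5, 24], [-11, 7, 20], [-14, 1, 23], [-12, 1, 20], [-14, -4, 23], [-12, -1, 19], [-15, -9, 23], [-12, -9, 21], [-32, 9, 22], [-30, 9, 20], [-14, -11, 21], [-34, -1, 28], [-14, -13, 18], [-33, -1, 23], [-12, -10, 10], [-32, -3, 20], [-15, -16, 13], [-12, -14, 9], [-33, -10, 22], [-14, -20, 12], [-12, -20, 9], [-34, -9, 18], [-32, -11, 17], [-14, -22, 8], [-34, -16, 19], [-32, -17, 18], [-12, -19, 0], [-34, -18, 16], [-31, -16, 12], [-15, -26, 5], [-34, -12, 8], [-33, -20, 14], [-13, -24, -2], [-32, -21, 9], [-14, -23, -6], [-32, -24, 7], [-30, -18, -3], [-32, -23, -1], [-31, -21, -8]]
side 24 centroid mm [71.7 -1.7 63.5] tilt by centroid 41.5 tilt by dir 36.6 max u,z 0.0842 0.0723
top 18 centroid mm [77.5 -1.5 67.7] tilt by centroid 41.2 tilt by dir 36.7 max u,z 0.0855 0.0731
```

Emit:
{"fn": "move_arm", "kwargs": {
  "rows": [
    [0, 0, 0.025, 0, 0.01],
    [0, 0, 0.025, 0, 0.01],
    [0, 0, 0.015, 0, 0.01],
    [0, 0, 0.007, 0, 0.01],
    [0, 0, 0.003, 0, 0.01],
    [0, 0, 0.002, 0, 0.01],
    [0, 0, 0.002, 0, 0.01],
    [0, 0, 0.002, 0, 0.01],
    [0, 0, 0.001, 0, 0.01],
    [0, 0, 0, 0, 0.01]
  ],
  "newtons": 12
}}

```text
clock: 9.32
tool_pos: [0.4172, -0.1556, 0.1879]
eef_rot: [0.084, 0.996, 0.0, -0.001]
contact_force: [-0.5, -0.3, -1.9]
opening: 0.174
finger_force: 12.0
```

Run:
```python
from h import *
st=r.get_state();print(*d2t([.4415,-.1647,.180],-10.2,st))
for n in('side','top'): print(n,*(shaft(st,snapshot(n)) or ()))
```

```text
t=9.32 shift [-0.0255 -0.0049  0.0079] hd -9.61 spin 0.0103 F [-0.5 -0.3 -1.9] pos [ 0.4172 -0.1556  0.1879] op 0.0153 12.0 q [ 0.3   0.91 -0.08  2.23  1.53  0.06  0.13]
side 28 centroid mm [69.5 -2.6 61.6] tilt by centroid 41.5 tilt by dir 37.0 max u,z 0.0836 0.0721
top
```

Emit:
{"fn": "move_arm", "kwargs": {
  "rows": [
    [0, 0, -0.02, 0, 0.01],
    [0, 0, -0.02, 0, 0.01],
    [-0.011, -0.026, 0, 0, 0.01],
    [-0.011, -0.026, 0, 0, 0.01],
    [-0.011, -0.026, 0, 0, 0.01],
    [-0.011, -0.026, 0, 0, 0.01],
    [-0.011, -0.026, 0, 0, 0.01],
    [-0.011, -0.025, 0, 0, 0.01],
    [0, 0, 0, 0, 0.01],
    [0, 0, 0, 0, 0.01]
  ]
}}

```text
clock: 10.25
tool_pos: [0.4559, -0.3218, 0.2177]
eef_rot: [0.086, 0.996, -0.002, 0.001]
contact_force: [-0.2, 0.3, -1.4]
opening: 0.174
finger_force: 12.0
```

Run:
```python
from h import *
st=r.get_state();print(*d2t([.455,-.32,.181],-10.2,st))
for n in('side','top'): s=snapshot(n);print(n,*(shaft(st,s) or ()))
P=pts(s);hsv=cv2.cvtColor(s['color'],cv2.COLOR_RGB2HSV)
b=(hsv[...,0]>100)&(hsv[...,0]<125)&(hsv[...,1]>120)&(P[...,1]<-.3)&(P[...,0]<.55)&(P[...,2]<.03);print('cutters',P[b].min(0),P[b].max(0))
```

```text
t=10.25 shift [0.0013 0.0017 0.0367] hd -9.90 spin 0.0052 F [-0.2  0.3 -1.4] pos [ 0.4559 -0.3218  0.2177] op 0.0153 12.0 q [ 0.85  0.94 -0.56  1.89  0.9   0.58  1.09]
side 31 centroid mm [73.6 -2.5 65. ] tilt by centroid 41.4 tilt by dir 37.0 max u,z 0.0839 0.0733
top 38 centroid mm [64.7 -0.9 56.9] tilt by centroid 41.4 tilt by dir 40.5 max u,z 0.0852 0.0749
cutters [ 0.30955788 -0.44460606  0.00662897] [ 0.40318843 -0.39726525  0.02028389]
```

Emit:
{"fn": "move_arm", "kwargs": {
  "rows": [
    [0, 0, 0.015, 0, 0.01],
    [0, 0, 0.01, 0, 0.01],
    [0, 0, 0.004, 0, 0.01],
    [0, 0, 0.002, 0, 0.01],
    [0, 0, 0.002, 0, 0.01],
    [0, 0, 0.002, 0, 0.01],
    [0, 0, 0.002, 0, 0.01],
    [0, 0, 0, 0, 0.01],
    [0, 0, 0, 0, 0.01]
  ]
}}

```text
clock: 11.1
tool_pos: [0.4569, -0.32, 0.1815]
eef_rot: [0.084, 0.996, -0.002, 0.002]
contact_force: [1.1, -0.2, 2.7]
opening: 0.175
finger_force: 12.0
```

Run:
```python
from h import *
st=r.get_state();print(*d2t([.455,-.32,.181],-10.2,st))
for n in('side','top'): s=snapshot(n);print(n,*(shaft(st,s) or ()))
```

```text
t=11.10 shift [ 0.0019 -0.0004  0.0005] hd -9.64 spin 0.0098 F [ 1.1 -0.2  2.7] pos [ 0.4569 -0.32    0.1815] op 0.0154 12.0 q [ 0.82  1.   -0.5   1.89  0.97  0.51  1.03]
side 32 centroid mm [74.4 -3.  62.8] tilt by centroid 40.2 tilt by dir 37.8 max u,z 0.0843 0.0722
top 38 centroid mm [65.7 -2.9 55.5] tilt by centroid 40.2 tilt by dir 38.1 max u,z 0.0859 0.0735
```

Emit:
{"fn": "move_arm", "kwargs": {
  "rows": [
    [0, 0, 0.001, 0, 0.01],
    [0, 0, 0.001, 0, 0.01],
    [0, 0, 0.001, 0, 0.01],
    [0, 0, 0, 0, 0.01]
  ]
}}

```text
clock: 11.53
tool_pos: [0.4581, -0.3202, 0.1789]
eef_rot: [0.084, 0.996, -0.002, 0.003]
contact_force: [3.9, 0.5, 5.1]
opening: 0.176
finger_force: 12.0
```

```bash
cat > t.py <<'E'
from h import *
st=r.get_state();print(*d2t([.455,-.32,.181],-10.2,st))
for n in('side','top'): s=snapshot(n);print(n,*(shaft(st,s) or ()))
E
python3 t.py
```

```text
t=11.53 shift [ 0.003  -0.0003 -0.0021] hd -9.63 spin 0.01 F [3.9 0.5 5.1] pos [ 0.4581 -0.3202  0.1789] op 0.0155 12.0 q [ 0.82  1.   -0.5   1.89  0.98  0.51  1.02]
side 31 centroid mm [79.8 -2.4 56.5] tilt by centroid 35.3 tilt by dir 31.6 max u,z 0.0914 0.064
top 39 centroid mm [69.1 -3.  49. ] tilt by centroid 35.3 tilt by dir 33.5 max u,z 0.0932 0.0659
```

Emit:
{"fn": "move_arm", "kwargs": {
  "rows": [
    [0, 0, 0.0007, 0, 0.01],
    [0, 0, 0.0007, 0, 0.01],
    [0, 0, 0, 0, 0.01],
    [0, 0, 0, 0, 0.01]
  ]
}}

```text
clock: 11.97
tool_pos: [0.4585, -0.3202, 0.1778]
eef_rot: [0.084, 0.996, -0.002, 0.004]
contact_force: [2.7, -0.1, 5.0]
opening: 0.178
finger_force: 12.0
```

Emit:
{"fn": "move_arm", "kwargs": {
  "rows": [
    [0, 0, -0.005, 0, 0.01],
    [0, 0, -0.02, 0, 0.01],
    [0, 0, -0.03, 0, 0.01],
    [0, 0, 0, 0, 0.01],
    [0, 0, 0, 0, 0.01],
    [0, 0, 0, 0, 0.01]
  ],
  "newtons": 40
}}

```text
clock: 12.47
tool_pos: [0.4554, -0.3201, 0.231]
eef_rot: [0.084, 0.996, -0.002, -0.0]
contact_force: [0.2, -0.1, -1.4]
opening: 0.167
finger_force: 40.0
```

```bash
python3 t.py
```

```text
t=12.47 shift [0.0004 0.0003 0.05  ] hd -9.68 spin 0.0091 F [ 0.2 -0.1 -1.4] pos [ 0.4554 -0.3201  0.231 ] op 0.0147 40.0 q [ 0.86  0.92 -0.58  1.89  0.88  0.61  1.11]
side 31 centroid mm [82.7 -2.3 54.5] tilt by centroid 33.4 tilt by dir 30.8 max u,z 0.0931 0.0603
top 47 centroid mm [69.3 -2.9 45.7] tilt by centroid 33.4 tilt by dir 31.3 max u,z 0.0951 0.0622
```

Emit:
{"fn": "move_arm", "kwargs": {
  "rows": [
    [0.025, 0, 0.005, 0, 0.01],
    [0.025, 0, 0.005, 0, 0.01],
    [0, 0.03, 0, 0, 0.01],
    [0, 0.03, 0, 0, 0.01],
    [0, 0.03, 0, 0, 0.01],
    [0, 0.03, 0, 0, 0.01],
    [0, 0.025, 0, 0, 0.01],
    [0, 0.0065, 0, 0, 0.01],
    [0, 0, 0, 0, 0.01],
    [0, 0, 0, 0, 0.01]
  ]
}}

```text
clock: 13.4
tool_pos: [0.4321, -0.1629, 0.2204]
eef_rot: [0.084, 0.996, -0.003, 0.0]
contact_force: [0.3, -0.3, -1.9]
opening: 0.166
finger_force: 40.0
```

```bash
cat > ins.py <<'E'
from h import *
st=r.get_state();print(*d2t([.4319,-.1624,.221],-9.65,st))
d=np.array([np.cos(np.radians(-11.4))*.866,np.sin(np.radians(-11.4))*.866,.5]);y=np.array([-d[1],d[0],0])/.866;n=np.cross(d,y)
rr=np.array([.577,-.192,.150]);M=R.from_quat(st['eef_rot']).as_matrix()
tip=st['tool_pos']+[0,0,-.159]-.096*M[:,0]-.0032*M[:,1]+[0,0,.058]
v=tip-rr;print('tip model a,l,h',(np.array([v@d,v@y,v@n])*1e3).round(1))
print('step along d in tool axes',(M.T@d).round(3),'y',(M.T@y).round(3),'n',(M.T@n).round(3))
for nm in('side','top'):
    s=snapshot(nm);P=pts(s);hsv=cv2.cvtColor(s['color'],cv2.COLOR_RGB2HSV).astype(int);v=P-rr;a,l,h=v@d,v@y,v@n
    print(nm,*(shaft(st,s) or ()))
    m=(s['depth']>0)&(a>-.11)&(a<-.036)&(abs(l)<.012)&(abs(h)<.014)&(hsv[...,1]<75)&(hsv[...,2]>75)
    if m.sum():
        i=np.argsort(a[m]);q=np.c_[a[m],l[m],h[m]][i]*1e3;print('  shaft a,l,h head',q[-8:].mean(0).round(1),'tail',q[:8].mean(0).round(1),m.sum(),'amax',q[-1].round(1))
    g=(s['depth']>0)&(hsv[...,0]>40)&(hsv[...,0]<88)&(hsv[...,1]>80)&(np.linalg.norm(v+.03*d,axis=2)<.05)&(P[...,2]>.09)
    print('  green a',np.percentile(a[g],[5,30,70,95]).round(3) if g.sum()>3 else g.sum())
E
python3 ins.py
```

```text
t=13.40 shift [ 0.0003  0.0004 -0.0006] hd -9.65 spin 0.0001 F [ 0.3 -0.3 -1.9] pos [ 0.4321 -0.1629  0.2204] op 0.0147 40.0 q [ 0.48  0.86 -0.36  2.18  1.1   0.31  0.56]
tip model a,l,h [-60.   -0.4  -0.5]
step along d in tool axes [-0.866 -0.029 -0.499] y [-0.031  1.    -0.005] n [ 0.499  0.011 -0.867]
side 34 centroid mm [117.8  -4.2  94.8] tilt by centroid 38.8 tilt by dir 40.6 max u,z 0.1238 0.0996
  shaft a,l,h head [-65.6   0.7   2.9] tail [-83.5  -0.5   3.1] 23 amax [-62.6  -1.4   1.7]
  green a [-0.034 -0.032 -0.015 -0.012]
top 52 centroid mm [116.9  -0.2  92.4] tilt by centroid 38.3 tilt by dir -61.7 max u,z 0.1247 0.0997
  shaft a,l,h head [-64.   -2.4   0.5] tail [-92.7  -1.9   2.1] 33 amax [-60.2  -1.1   1.7]
  green a 0
```

Shaft and bore axis agree to within about 1 mm, so I'm inserting.

Emit:
{"fn": "move_arm", "kwargs": {
  "rows": [
    [-0.007, 0.0003, -0.0045, 0, 0.01],
    [-0.007, -0.0002, -0.004, 0, 0.01],
    [-0.007, -0.0002, -0.004, 0, 0.01],
    [-0.007, -0.0002, -0.004, 0, 0.01],
    [-0.007, -0.0002, -0.004, 0, 0.01],
    [-0.007, -0.0002, -0.004, 0, 0.01],
    [0, 0, 0, 0, 0.01]
  ],
  "newtons": 25
}}

```text
clock: 14.08
tool_pos: [0.4744, -0.1721, 0.2459]
eef_rot: [0.086, 0.996, -0.002, 0.002]
contact_force: [-0.4, 0.1, -1.7]
opening: 0.172
finger_force: 25.0
```

```bash
python3 ins.py
```

```text
t=14.08 shift [0.0437 0.0023 0.0247] hd -9.89 spin -0.0041 F [-0.4  0.1 -1.7] pos [ 0.4744 -0.1721  0.2459] op 0.0152 25.0 q [ 0.57  0.85 -0.52  2.04  0.92  0.5   0.75]
tip model a,l,h [-9.6 -1.4  0.2]
step along d in tool axes [-0.868 -0.025 -0.496] y [-0.026  1.    -0.004] n [ 0.496  0.01  -0.868]
side 53 centroid mm [73.7 -3.  67.9] tilt by centroid 42.7 tilt by dir -13.4 max u,z 0.0816 0.0768
  green a [-0.034 -0.026 -0.014 -0.012]
top 166 centroid mm [96.6  2.  80.2] tilt by centroid 39.7 tilt by dir 30.7 max u,z 0.1222 0.0948
  green a 1
```

Emit:
{"fn": "move_arm", "kwargs": {
  "rows": [
    [-0.006, 0.0004, -0.0034, 0, 0.01],
    [-0.006, 0.0002, -0.0034, 0, 0.01],
    [-0.006, -0.0002, -0.0034, 0, 0.01],
    [-0.006, -0.0002, -0.0034, 0, 0.01],
    [-0.006, -0.0002, -0.0034, 0, 0.01],
    [0, 0, 0, 0, 0.01]
  ]
}}

```text
clock: 14.68
tool_pos: [0.5049, -0.175, 0.2635]
eef_rot: [0.084, 0.996, -0.002, 0.003]
contact_force: [-0.8, 0.0, -1.1]
opening: 0.17
finger_force: 25.0
```

```bash
python3 ins.py | grep -v centroid
```

```text
t=14.68 shift [0.0743 0.0003 0.042 ] hd -9.68 spin -0.0005 F [-0.8  0.  -1.1] pos [ 0.5049 -0.175   0.2635] op 0.015 25.0 q [ 0.59  0.85 -0.59  1.94  0.84  0.6   0.84]
tip model a,l,h [25.6  2.1  0.3]
step along d in tool axes [-0.868 -0.028 -0.495] y [-0.03   1.    -0.003] n [ 0.495  0.012 -0.869]
  green a 0
  green a 1
```

Emit:
{"fn": "move_arm", "kwargs": {
  "rows": [
    [-0.005, -0.001, -0.0029, 0, 0.01],
    [-0.005, -0.0007, -0.0029, 0, 0.01],
    [-0.005, -0.0003, -0.0029, 0, 0.01],
    [-0.004, 0, -0.0023, 0, 0.01],
    [0, 0, 0, 0, 0.01],
    [0, 0, 0, 0, 0.01]
  ]
}}

```text
clock: 15.28
tool_pos: [0.5218, -0.1798, 0.2738]
eef_rot: [0.084, 0.996, -0.002, 0.001]
contact_force: [0.6, 0.1, -0.3]
opening: 0.169
finger_force: 25.0
```

```bash
python3 ins.py | grep -v centroid
python3 - <<'E'
from h import *
a=snapshot('side');b=snapshot('top')
cv2.imwrite('pics/i.png',np.hstack([cv2.resize(a['color'][165:245,265:345,::-1],None,fx=5,fy=6,interpolation=2),cv2.resize(b['color'][130:210,275:355,::-1],None,fx=5,fy=6,interpolation=2)]))
E
```

```text
t=15.28 shift [0.0917 0.0023 0.0525] hd -9.66 spin -0.0001 F [ 0.6  0.1 -0.3] pos [ 0.5218 -0.1798  0.2738] op 0.0149 25.0 q [ 0.61  0.85 -0.62  1.88  0.8   0.67  0.9 ]
tip model a,l,h [45.8  0.7  0.2]
step along d in tool axes [-0.867 -0.028 -0.497] y [-0.03   1.    -0.004] n [ 0.497  0.012 -0.867]
  green a 2
top
  green a 0
```

View pics/i.png

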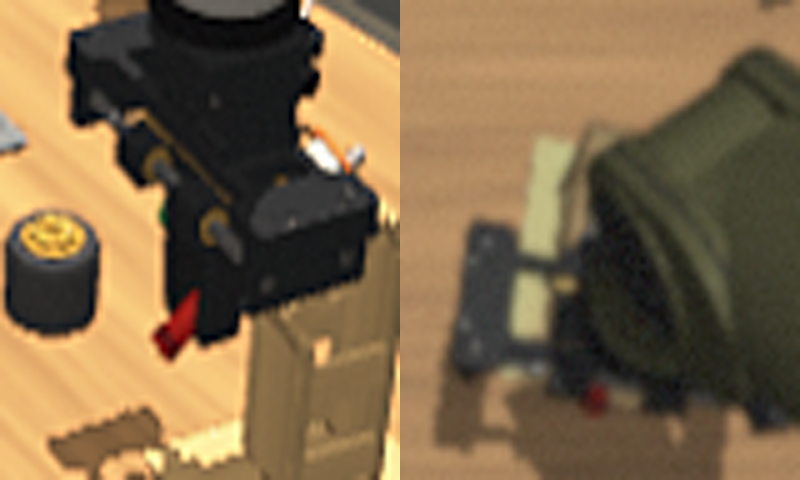

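The left panel shows the tip coming out past the orange reel at about (355,158), so all three are threaded. Next I close the gap to the collar, then raise the handle with a light grip so the spindle levels partly while the rack still carries the reels.

Emit:
{"fn": "move_arm", "kwargs": {
  "rows": [
    [-0.003, -0.0005, -0.0017, 0, 0.01],
    [-0.003, 0, -0.0017, 0, 0.01],
    [0, 0, 0, 0, 0.01],
    [0, 0, 0, 0, 0.01]
  ],
  "newtons": 20
}}

```text
clock: 15.82
tool_pos: [0.5277, -0.1814, 0.2772]
eef_rot: [0.084, 0.996, -0.002, 0.001]
contact_force: [-0.3, 0.1, -0.1]
opening: 0.174
finger_force: 20.0
```

```bash
cat > tl.py <<'E'
from h import *
st=r.get_state();print(*d2t([.5218,-.18,.2738],-9.65,st))
M=R.from_quat(st['eef_rot']).as_matrix();g=st['tool_pos']-[0,0,.159]
s=snapshot('side');P=pts(s);hsv=cv2.cvtColor(s['color'],cv2.COLOR_RGB2HSV).astype(int);v=P-g;u=-v@M[:,0];l=v@M[:,1];z=v[...,2]
ok=(s['depth']>0)
red=ok&((hsv[...,0]<6)|(hsv[...,0]>174))&(hsv[...,1]>180)&(hsv[...,2]>70)&(abs(l)<.02)&(u<.01)&(u>-.045)&(abs(z)<.04)
q=np.c_[u,l,z][red]*1e3;print('red',len(q),q.mean(0).round(1),'umin',q[:,0].min().round(1))
c=q[:,[0,2]]-q[:,[0,2]].mean(0);dd=np.linalg.svd(c)[2][0];print(' handle tilt %.1f'%np.degrees(np.arctan(dd[1]/dd[0])),'from origin %.1f'%np.degrees(np.arctan2(-q[:,2].mean(),-q[:,0].mean())))
tip=ok&(u>.08)&(u<.118)&(abs(l)<.012)&(z>-.03)&(z<.08)&(hsv[...,1]<75)&(hsv[...,2]>75)
q=np.c_[u,l,z][tip]*1e3;q=q[np.argsort(q[:,0])][-14:];print('tip',len(q),q.mean(0).round(1) if len(q) else '', 'tilt %.1f'%np.degrees(np.arctan2(q[:,2].mean(),q[:,0].mean())) if len(q) else '')
for nm,lo,hi in(('g',40,88),('b',95,125),('o',4,16)):
    m=ok&(u>.0)&(u<.13)&(abs(l)<.035)&(z>-.03)&(z<.1)&(hsv[...,0]>=lo)&(hsv[...,0]<=hi)&(hsv[...,1]>(150 if nm=='o' else 90))&(hsv[...,2]>60);q=np.c_[u,l,z][m]*1e3
    print(nm,len(q),q.mean(0).round(0) if len(q) else '',(q.max(0).round(0),q.min(0).round(0)) if len(q) else '')
E
python3 tl.py
```

```text
t=15.82 shift [0.006  0.0004 0.0034] hd -9.65 spin -0.0001 F [-0.3  0.1 -0.1] pos [ 0.5277 -0.1814  0.2772] op 0.0153 20.0 q [ 0.61  0.86 -0.63  1.86  0.78  0.68  0.91]Traceback (most recent call last):
  File "tl.py", line 7, in <module>
    q=np.c_[u,l,z][red]*1e3;print('red',len(q),q.mean(0).round(1),'umin',q[:,0].min().round(1))
      ~~~~~~~~~~~~^^^^^
IndexError: boolean index did not match indexed array along axis 1; size of axis is 1536 but size of corresponding boolean axis is 512
```

```bash
sed -i 's/np.c_\[u,l,z\]/np.stack([u,l,z],-1)/g' tl.py; python3 tl.py
```

```text
t=15.87 shift [0.0059 0.0004 0.0033] hd -9.65 spin 0.0 F [ 0.3  0.2 -1.5] pos [ 0.5275 -0.1813  0.2771] op 0.0151 20.0 q [ 0.61  0.86 -0.63  1.86  0.78  0.68  0.91]
red 49 [-15.7  -4.   -0.1] umin -26.9
 handle tilt 40.8 from origin 0.3
tip 13 [86.1 -2.7 56.4] tilt 33.2
g 0  
b 0  
o 9 [63. -4. 65.] (array([65., 12., 68.]), array([ 61., -13.,  62.]))
```

Emit:
{"fn": "move_arm", "kwargs": {
  "rows": [
    [-0.0015, 0, -0.0009, 0, 0.01],
    [-0.0015, 0, -0.0009, 0, 0.01],
    [0, 0, 0, 0, 0.01]
  ]
}}

```text
clock: 16.17
tool_pos: [0.5299, -0.1819, 0.2786]
eef_rot: [0.084, 0.996, -0.002, 0.0]
contact_force: [-1.3, 0.5, -2.0]
opening: 0.176
finger_force: 20.0
```

Emit:
{"fn": "move_arm", "kwargs": {
  "rows": [
    [0.0013, 0, -0.0024, 0, 0.01],
    [0.0013, 0, -0.0024, 0, 0.01],
    [0.0012, 0, -0.0024, 0, 0.01],
    [0.001, 0, -0.0025, 0, 0.01],
    [0.001, 0, -0.0025, 0, 0.01],
    [0.001, 0, -0.0025, 0, 0.01],
    [0, 0, 0, 0, 0.01]
  ],
  "newtons": 15
}}

```text
clock: 16.75
tool_pos: [0.5237, -0.1806, 0.2942]
eef_rot: [0.084, 0.996, -0.002, 0.001]
contact_force: [-0.3, 0.2, -2.6]
opening: 0.171
finger_force: 15.0
```

```bash
python3 tl.py
```

```text
t=16.75 shift [0.002  0.0004 0.0204] hd -9.65 spin 0.0 F [-0.3  0.2 -2.6] pos [ 0.5237 -0.1806  0.2942] op 0.015 15.0 q [ 0.62  0.83 -0.65  1.87  0.76  0.71  0.93]
red 48 [-15.6  -3.    1.9] umin -29.2
 handle tilt 29.1 from origin -7.0
tip 2 [99.8  0.6 43.1] tilt 23.4
g 5 [ 31. -21.   0.] (array([ 47., -16.,   7.]), array([ 25., -25.,  -5.]))
b 0  
o 0
```

Emit:
{"fn": "move_arm", "kwargs": {
  "rows": [
    [0.0007, 0, -0.0026, 0, 0.01],
    [0.0007, 0, -0.0026, 0, 0.01],
    [0.0007, 0, -0.0026, 0, 0.01],
    [0, 0, 0, 0, 0.01]
  ]
}}

```text
clock: 17.13
tool_pos: [0.5216, -0.1802, 0.3019]
eef_rot: [0.084, 0.996, -0.002, 0.001]
contact_force: [-0.4, 0.0, -2.7]
opening: 0.176
finger_force: 15.0
```

```bash
python3 tl.py
```

```text
t=17.13 shift [-0.0001  0.0004  0.0281] hd -9.65 spin 0.0 F [-0.4  0.  -2.7] pos [ 0.5216 -0.1802  0.3019] op 0.0155 15.0 q [ 0.63  0.82 -0.66  1.87  0.75  0.72  0.94]
red 48 [-17.2  -3.6   3.1] umin -30.2
 handle tilt 23.2 from origin -10.2
tip 0  
g 9 [ 32. -21.  -1.] (array([ 46., -14.,   6.]), array([ 26., -26., -11.]))
b 3 [ 65. -20.   4.] (array([ 65., -19.,   6.]), array([ 65., -23.,   1.]))
o 5 [ 78. -22.   8.] (array([ 96., -15.,  12.]), array([ 69., -26.,   4.]))
```

Emit:
{"fn": "move_arm", "kwargs": {
  "rows": [
    [0, 0, 0, 0, 0.008],
    [0, 0, 0, 0, 0.008],
    [0, 0, -0.004, 0, 0.008],
    [0, 0, -0.006, 0, 0.008],
    [0, 0, -0.008, 0, 0.008],
    [0, 0, -0.008, 0, 0.008],
    [0, 0, 0, 0, 0.008],
    [0, 0, 0, 0, 0.008]
  ],
  "newtons": 60
}}

```text
clock: 17.85
tool_pos: [0.5217, -0.1802, 0.3282]
eef_rot: [0.084, 0.996, -0.002, 0.002]
contact_force: [0.1, -0.7, -3.8]
opening: 0.163
finger_force: 60.0
```

```bash
python3 tl.py
```

```text
t=17.85 shift [0.0002 0.0004 0.0544] hd -9.66 spin -0.0001 F [ 0.1 -0.7 -3.8] pos [ 0.5217 -0.1802  0.3282] op 0.0144 60.0 q [ 0.65  0.78 -0.69  1.85  0.71  0.77  0.97]
red 51 [-17.5  -4.2   1.9] umin -30.2
 handle tilt 17.5 from origin -6.3
tip 0  
g 8 [ 32. -22.   4.] (array([ 45., -14.,  10.]), array([ 23., -25., -10.]))
b 4 [ 57. -23.   8.] (array([ 65., -21.,  13.]), array([ 50., -26.,   4.]))
o 5 [ 83. -20.   6.] (array([ 89., -14.,  11.]), array([ 68., -24.,   3.]))
```

Emit:
{"fn": "move_arm", "kwargs": {
  "rows": [
    [0, 0, -0.01, 0, 0.008],
    [0, 0, -0.012, 0, 0.008],
    [0, 0, -0.012, 0, 0.008],
    [0, 0, -0.01, 0, 0.008],
    [0, 0, 0, 0, 0.008],
    [0, 0, 0, 0, 0.008]
  ]
}}

```text
clock: 18.4
tool_pos: [0.5216, -0.18, 0.3724]
eef_rot: [0.084, 0.996, -0.002, 0.002]
contact_force: [-0.3, -0.0, -4.0]
opening: 0.161
finger_force: 60.0
```

```bash
cat > rl.py <<'E'
from h import *
st=r.get_state();print(*d2t([.5218,-.18,.2738],-9.65,st))
M=R.from_quat(st['eef_rot']).as_matrix();g=st['tool_pos']-[0,0,.159]
s=snapshot('side');P=pts(s);hsv=cv2.cvtColor(s['color'],cv2.COLOR_RGB2HSV).astype(int);v=P-g;X=np.stack([-v@M[:,0],v@M[:,1],v[...,2]],-1)*1e3
u,l,z=X[...,0],X[...,1],X[...,2];ok=s['depth']>0
m=ok&(u>15)&(u<125)&(abs(l)<32)&(z>-45)&(z<75)
for nm,c in(('green',(hsv[...,0]>40)&(hsv[...,0]<88)&(hsv[...,1]>80)),('blue',(hsv[...,0]>95)&(hsv[...,0]<125)&(hsv[...,1]>80)),('orange',((hsv[...,0]<18))&(hsv[...,1]>140)&(hsv[...,2]>90)),('white',(hsv[...,1]<60)&(hsv[...,2]>80))):
    q=X[m&c];q=q[np.argsort(q[:,0])];print(nm,len(q),q[::max(1,len(q)//25)].astype(int).tolist())
E
python3 rl.py
```

```text
t=18.40 shift [0.0003 0.0004 0.0986] hd -9.66 spin -0.0002 F [-0.3 -0.  -4. ] pos [ 0.5216 -0.18    0.3724] op 0.0142 60.0 q [ 0.68  0.72 -0.74  1.81  0.64  0.86  1.03]
green 19 [[23, -26, 3], [24, -23, 13], [24, -24, 5], [24, -24, 8], [25, -23, 10], [27, -22, -4], [28, -21, -2], [28, -23, 3], [29, -15, -8], [32, 5, -17], [32, -19, -1], [42, -23, 15], [42, -23, 12], [42, -24, 6], [44, -23, 2], [44, -22, 8], [44, -25, 10], [44, -18, -2], [46, -20, -1]]
blue 8 [[42, -26, 16], [44, -25, 12], [48, -21, 1], [62, -18, 2], [62, -25, 11], [63, -24, 13], [64, -23, 6], [65, -18, 4]]
orange 13 [[30, -6, -17], [68, -22, 5], [69, -21, 1], [71, -21, 12], [73, -19, 8], [73, -19, 5], [80, -18, 6], [83, -22, 10], [83, -25, 15], [85, -23, 10], [86, -15, 3], [87, -22, 6], [88, -16, 3]]
white 58 [[22, -17, 10], [24, -21, 3], [24, -16, 3], [25, -19, 5], [26, -18, -1], [27, -9, -6], [27, -17, -4], [29, -21, 8], [29, -10, -5], [30, -21, 5], [31, -22, 10], [33, -19, 11], [34, -23, 5], [36, -20, 6], [36, -19, 8], [38, -18, 0], [39, -20, 11], [40, -22, 11], [41, -22, 8], [43, -19, 1], [50, -21, 9], [51, -20, 5], [53, -24, 12], [55, -19, 9], [58, -22, 10], [59, -19, 3], [61, -22, 12], [75, -20, 11], [81, -20, 12]]
```

All three reels hang on the spindle, tilted about 14° tip-up against the collar. Carrying them to the stand.

Emit:
{"fn": "move_arm", "kwargs": {
  "rows": [
    [0.001, 0.008, 0, 0, 0.008],
    [0.002, 0.016, 0, 0, 0.008],
    [0.003, 0.024, 0, 0, 0.008],
    [0.004, 0.028, 0, 0, 0.008],
    [0.004, 0.03, 0, 0, 0.008],
    [0.004, 0.03, 0, 0, 0.008],
    [0.004, 0.03, 0, 0, 0.008],
    [0.004, 0.03, 0, 0, 0.008],
    [0.004, 0.03, 0, 0, 0.008],
    [0.004, 0.03, 0, 0, 0.008]
  ]
}}

```text
clock: 19.28
tool_pos: [0.5302, 0.0802, 0.3698]
eef_rot: [0.084, 0.996, -0.002, 0.0]
contact_force: [1.2, 1.0, -3.4]
opening: 0.166
finger_force: 60.0
```

Emit:
{"fn": "move_arm", "kwargs": {
  "rows": [
    [0.004, 0.03, 0, 0, 0.008],
    [0.004, 0.03, 0, 0, 0.008],
    [0.003, 0.024, 0, 0, 0.008],
    [0.002, 0.016, 0, 0, 0.008],
    [0.001, 0.008, 0, -0.02, 0.008],
    [0, 0.002, 0, -0.02, 0.008],
    [0, 0, 0, -0.02, 0.008],
    [0, 0, 0, 0, 0.008],
    [0, 0, 0, 0, 0.008]
  ]
}}

```text
clock: 20.03
tool_pos: [0.5356, 0.1871, 0.3695]
eef_rot: [0.055, 0.998, -0.003, 0.001]
contact_force: [-0.5, -0.1, -3.6]
opening: 0.161
finger_force: 60.0
```

```bash
sed -i 's/\[.5218,-.18,.2738\],-9.65/[.537,.1883,.30],-6.2/' rl.py; python3 rl.py
python3 - <<'E'
from h import *
st=r.get_state();M=R.from_quat(st['eef_rot']).as_matrix();g=st['tool_pos']-[0,0,.159]
s=snapshot('top');P=pts(s);hsv=cv2.cvtColor(s['color'],cv2.COLOR_RGB2HSV).astype(int);v=P-g;X=np.stack([-v@M[:,0],v@M[:,1],v[...,2]],-1)*1e3
m=(s['depth']>0)&(X[...,0]>15)&(X[...,0]<125)&(abs(X[...,1])<35)&(X[...,2]>-20)&(X[...,2]<60)
q=X[m];q=q[np.argsort(q[:,0])];print('top',len(q),q[::max(1,len(q)//30)].astype(int).tolist())
E
```

```text
t=20.03 shift [-0.0011  0.0017  0.0695] hd -6.34 spin -0.0025 F [-0.5 -0.1 -3.6] pos [0.5356 0.1871 0.3695] op 0.0142 60.0 q [-0.02  0.74 -0.71  1.76  0.61  0.87  0.46]
green 20 [[22, -21, 14], [22, -14, 18], [23, -12, 21], [24, -23, 5], [25, -22, 11], [25, -21, 7], [25, -14, 15], [28, -9, -14], [29, -21, 0], [29, -20, -3], [29, -14, -12], [32, -14, -9], [39, -22, 22], [40, -26, 13], [40, -26, 16], [45, -24, 5], [46, -21, 0], [47, -14, -8], [47, -6, -12], [49, -17, -5]]
blue 8 [[42, -17, 22], [44, -19, 20], [45, -10, 23], [48, -18, 8], [61, -21, 20], [62, -18, 22], [64, -22, 7], [67, -11, -4]]
orange 16 [[22, -8, 13], [62, -25, 22], [63, -22, 24], [65, -26, 18], [65, -26, 11], [66, -24, 14], [75, -13, 42], [79, -19, 33], [81, -23, 27], [83, -26, 18], [84, -24, 14], [84, -18, 5], [85, -23, 7], [88, -17, 7], [92, -3, 25], [93, 4, 25]]
white 113 [[23, -19, 10], [24, -17, 22], [26, -6, -8], [27, -4, -5], [28, -10, -10], [31, -24, 10], [32, -15, 23], [33, -19, -1], [33, -19, 12], [37, -20, 5], [38, -16, 0], [41, -18, 13], [43, -15, -4], [48, -19, 19], [49, -16, 21], [51, -20, 12], [54, -20, 15], [55, -30, 22], [56, -16, 0], [58, -20, 24], [59, -17, 19], [69, -18, 24], [72, -26, 27], [74, -15, 36], [76, -20, 17], [77, -23, 18], [80, -19, 13], [96, -2, 31], [103, 1, 31]]
top 0 []
```

Emit:
{"fn": "move_arm", "kwargs": {
  "rows": [
    [-0.001, 0.0015, 0.015, 0.011, 0.008],
    [0, 0, 0.025, 0, 0.008],
    [0, 0, 0.03, 0, 0.008],
    [0, 0, 0.025, 0, 0.008],
    [0, 0, 0.015, 0, 0.008],
    [0, 0, 0.007, 0, 0.008],
    [0, 0, 0, 0, 0.008],
    [0, 0, 0, 0, 0.008]
  ]
}}

```text
clock: 20.8
tool_pos: [0.5371, 0.1898, 0.2534]
eef_rot: [0.06, 0.998, -0.002, 0.001]
contact_force: [-0.4, 0.3, -2.7]
opening: 0.169
finger_force: 60.0
```

```bash
cat > st.py <<'E'
from h import *
st=r.get_state();print(*d2t([.537,.1883,.2196],-7.0,st))
M=R.from_quat(st['eef_rot']).as_matrix();g=st['tool_pos']-[0,0,.159]
for nm in('side',):
    s=snapshot(nm);P=pts(s);hsv=cv2.cvtColor(s['color'],cv2.COLOR_RGB2HSV).astype(int);v=P-g;X=np.stack([-v@M[:,0],v@M[:,1],v[...,2]],-1)*1e3
    u,l,z=X[...,0],X[...,1],X[...,2];ok=(s['depth']>0)&(u>90)&(u<125)&(abs(l)<30)&(P[...,2]>.05)&(P[...,2]<.14)
    q=X[ok];w=P[ok];hh=hsv[ok];i=np.argsort(-w[:,2]);print(nm,len(q),np.c_[q,w[:,2]*1e3,hh[:,1:]][i][:45].astype(int).tolist())
    c=(s['depth']>0)&(u>8)&(u<26)&(abs(l)<26)&(P[...,2]>.03)&(P[...,2]<.086)&(hsv[...,1]<50)&(hsv[...,2]<100);print('near cheek',c.sum(),np.percentile(u[c],[5,50,95]).round(1) if c.sum() else '',np.percentile(l[c],[2,98]).round(1) if c.sum() else '')
    c=(s['depth']>0)&(u>90)&(u<108)&(abs(l)<26)&(P[...,2]>.03)&(P[...,2]<.086)&(hsv[...,1]<50)&(hsv[...,2]<100);print('far cheek',c.sum(),np.percentile(u[c],[5,50,95]).round(1) if c.sum() else '',np.percentile(l[c],[2,98]).round(1) if c.sum() else '')
E
python3 st.py
```

```text
t=20.80 shift [ 0.     -0.0014  0.0338] hd -6.87 spin 0.0023 F [-0.4  0.3 -2.7] pos [0.5371 0.1898 0.2534] op 0.0149 60.0 q [-0.1   0.89 -0.57  1.84  0.78  0.65  0.31]
side 55 [[101, 0, 32, 126, 42, 205], [102, -5, 30, 125, 41, 117], [96, -1, 30, 124, 40, 225], [93, -7, 30, 124, 30, 101], [94, 1, 29, 123, 35, 220], [91, -4, 29, 123, 47, 179], [101, 0, 28, 122, 41, 173], [100, -1, 25, 120, 36, 85], [93, -1, 23, 118, 154, 129], [99, -11, -13, 80, 51, 111], [100, 11, -17, 77, 61, 101], [97, 12, -17, 77, 130, 188], [97, 5, -17, 76, 118, 52], [96, -16, -18, 76, 91, 53], [98, -6, -19, 74, 103, 131], [102, -7, -20, 74, 101, 58], [97, 5, -21, 73, 103, 52], [97, -9, -21, 72, 111, 154], [98, 14, -21, 72, 133, 186], [98, -13, -23, 70, 74, 55], [98, 13, -25, 69, 124, 183], [96, -9, -25, 69, 75, 123], [98, 6, -25, 68, 76, 54], [97, 12, -28, 66, 84, 143], [96, -17, -29, 65, 29, 71], [98, 5, -29, 65, 42, 61], [97, -9, -29, 64, 7, 71], [100, -10, -29, 64, 50, 56], [97, 11, -31, 62, 62, 70], [98, -21, -31, 62, 67, 152], [96, -10, -32, 62, 8, 61], [97, 4, -32, 62, 20, 64], [95, -25, -32, 61, 85, 54], [96, -17, -32, 61, 13, 78], [95, 1, -33, 60, 13, 58], [98, 0, -33, 60, 4, 71], [97, 10, -35, 59, 76, 54], [97, 18, -35, 59, 118, 198], [96, -4, -35, 59, 8, 61], [96, -17, -36, 57, 8, 62], [94, 0, -36, 57, 4, 63], [97, -8, -37, 56, 8, 64], [94, -14, -37, 56, 12, 66], [96, 9, -38, 56, 56, 59], [97, 19, -39, 55, 134, 188]]
near cheek 47 [14.4 15.8 17.9] [-22.3  12.2]
far cheek 40 [95.3 97.2 98.9] [-20.2   5.8]
```

Emit:
{"fn": "move_arm", "kwargs": {
  "rows": [
    [-0.0007, -0.0007, 0.006, 0, 0.008],
    [0, 0, 0.008, 0, 0.008],
    [0, 0, 0.007, 0, 0.008],
    [0, 0, 0.005, 0, 0.008],
    [0, 0, 0.003, 0, 0.008],
    [0, 0, 0, 0, 0.008],
    [0, 0, 0, 0, 0.008]
  ]
}}

```text
clock: 21.43
tool_pos: [0.5377, 0.1896, 0.2237]
eef_rot: [0.059, 0.998, -0.001, 0.001]
contact_force: [2.0, 2.3, -6.4]
opening: 0.162
finger_force: 60.0
```

```bash
python3 st.py | cut -c1-330
```

```text
t=21.43 shift [ 0.0005 -0.0014  0.0041] hd -6.81 spin 0.0034 F [ 2.   2.3 -6.4] pos [0.5377 0.1896 0.2237] op 0.0143 60.0 q [-0.12  0.94 -0.53  1.85  0.82  0.59  0.27]
side 35 [[103, 3, 30, 94, 81, 236], [103, -3, 29, 94, 80, 160], [94, 1, 29, 94, 81, 233], [100, 0, 29, 93, 11, 165], [91, -3, 28, 93, 34, 185], [97, -6, 28, 93, 102, 142], [99, 2, 27, 92, 43, 215], [91, -3, 25, 89, 117, 133], [99, 2, 24, 88, 30, 120], [96, -2, 23, 88, 105, 155], [97, -13, 17, 81, 46, 111], [99, 8, 13, 78, 108, 1
near cheek 39 [ 9.9 15.  17.1] [-23.9   7.2]
far cheek 34 [94.8 97.1 98.7] [-20.4  12.1]
```

Emit:
{"fn": "move_arm", "kwargs": {
  "rows": [
    [0, 0.0005, 0.0015, 0, 0.008],
    [0, 0, 0.0015, 0, 0.008],
    [0, 0, 0, 0, 0.008],
    [0, 0, 0, 0, 0.008]
  ]
}}

```text
clock: 21.82
tool_pos: [0.538, 0.1896, 0.2213]
eef_rot: [0.06, 0.998, -0.001, 0.002]
contact_force: [2.2, 2.5, -0.9]
opening: 0.164
finger_force: 60.0
```

```bash
python3 st.py | cut -c1-330
```

```text
t=21.82 shift [ 0.0008 -0.0014  0.0017] hd -6.84 spin 0.0028 F [ 2.2  2.5 -0.9] pos [0.538  0.1896 0.2213] op 0.0145 60.0 q [-0.12  0.94 -0.53  1.85  0.83  0.59  0.26]
side 36 [[97, 0, 31, 93, 73, 217], [91, -3, 31, 93, 60, 221], [98, -5, 30, 92, 25, 101], [101, 1, 30, 92, 44, 201], [104, 0, 30, 92, 47, 172], [90, 0, 29, 91, 131, 220], [102, -4, 29, 91, 111, 145], [97, 0, 28, 90, 10, 155], [95, -3, 26, 88, 88, 130], [92, -1, 26, 88, 117, 146], [99, -10, 17, 79, 48, 112], [99, 9, 15, 78, 133, 1
near cheek 34 [12.1 15.  16.1] [-22.2   5.3]
far cheek 33 [93.9 96.2 98.3] [-21.1   9.3]
```

Emit:
{"fn": "move_arm", "kwargs": {
  "rows": [
    [0, 0, 0, 0, 0.008],
    [0, 0, 0, 0, 0.008],
    [0, 0, -0.001, 0, 0.008],
    [0, 0, -0.001, 0, 0.008],
    [0, 0, -0.001, 0, 0.008],
    [0, 0, 0, 0, 0.008]
  ],
  "newtons": 18
}}

```text
clock: 22.37
tool_pos: [0.5372, 0.1896, 0.2239]
eef_rot: [0.06, 0.998, -0.002, 0.001]
contact_force: [0.7, 3.5, -2.4]
opening: 0.175
finger_force: 18.0
```

```bash
python3 st.py | cut -c1-400
```

```text
t=22.37 shift [ 0.0001 -0.0013  0.0043] hd -6.82 spin 0.0031 F [ 0.7  3.5 -2.4] pos [0.5372 0.1896 0.2239] op 0.0154 18.0 q [-0.12  0.94 -0.53  1.85  0.82  0.59  0.27]
side 34 [[96, -15, 18, 83, 54, 122], [98, 13, 15, 80, 116, 180], [101, 13, 15, 79, 17, 122], [95, 8, 14, 79, 161, 169], [98, 7, 14, 79, 83, 98], [96, 3, 13, 77, 48, 64], [98, -13, 12, 77, 96, 53], [97, -15, 10, 75, 83, 52], [98, -6, 10, 74, 53, 129], [97, 12, 8, 73, 198, 143], [96, -9, 8, 72, 21, 136], [98, 6, 7, 72, 184, 119], [97, -14, 6, 71, 74, 55], [95, -11, 5, 70, 24, 74], [99, 7, 2, 67, 178
near cheek 39 [13.  16.  22.4] [-21.8  10.3]
far cheek 19 [94.6 97.9 99.2] [-21.3   1.3]
```

Emit:
{"fn": "move_arm", "kwargs": {
  "rows": [
    [0, 0.001, -0.0005, 0, 0.008],
    [0, 0.0005, -0.0005, 0, 0.008],
    [0, 0, 0, 0, 0.008],
    [0, 0, 0, 0, 0.008]
  ]
}}

```text
clock: 22.75
tool_pos: [0.5373, 0.1902, 0.2246]
eef_rot: [0.06, 0.998, -0.003, 0.0]
contact_force: [-0.1, 1.8, -2.6]
opening: 0.174
finger_force: 18.0
```

```bash
cat >> st.py <<'E'
m=(s['depth']>0)&(u>101)&(u<120)&(abs(l)<16)&(z>-25)&(z<30);q=X[m];w=hsv[m];print('past far',np.c_[q,w[:,1:]].astype(int).tolist())
for nm,c in(('green',(hsv[...,0]>40)&(hsv[...,0]<88)&(hsv[...,1]>80)),('blue',(hsv[...,0]>95)&(hsv[...,0]<125)&(hsv[...,1]>80)),('orange',((hsv[...,0]<18))&(hsv[...,1]>140)&(hsv[...,2]>90))):
    q=X[(s['depth']>0)&(u>15)&(u<97)&(abs(l)<32)&(z>-30)&(z<45)&c];q=q[np.argsort(q[:,0])];print(nm,len(q),q[::max(1,len(q)//14)].astype(int).tolist())
E
python3 st.py | cut -c1-500
```

```text
t=22.75 shift [ 0.0001 -0.0019  0.005 ] hd -6.87 spin 0.0023 F [-0.1  1.8 -2.6] pos [0.5373 0.1902 0.2246] op 0.0153 18.0 q [-0.12  0.93 -0.53  1.85  0.82  0.6   0.27]
side 34 [[96, 10, 16, 82, 120, 179], [98, -12, 15, 80, 54, 123], [101, 11, 14, 80, 19, 122], [98, 7, 13, 79, 83, 98], [95, 9, 13, 79, 161, 170], [99, -12, 11, 77, 101, 53], [97, 5, 11, 76, 53, 63], [96, -17, 10, 76, 83, 52], [97, -8, 10, 75, 52, 128], [98, 6, 6, 72, 184, 119], [98, -7, 5, 71, 21, 136], [100, 17, 4, 70, 197, 144], [96, -4, 4, 70, 93, 215], [99, -13, 4, 69, 74, 55], [97, -9, 3, 68, 24, 75], [98, 6, 2, 68, 180, 163], [98, -14, 1, 67, 66, 58], [95, -19, 0, 66, 47, 71], [94, -14, -1,
near cheek 44 [12.2 16.1 22.3] [-20.7   7.1]
far cheek 20 [95.4 96.9 98.9] [-20.6  -2.7]
past far [[101, 11, 14, 19, 122], [101, -15, -6, 66, 151]]
green 19 [[22, -29, 4], [23, -19, -15], [23, -19, -11], [24, -25, -8], [24, -18, 13], [25, -23, -2], [26, -21, -7], [26, -21, 7], [26, -21, 3], [28, -17, 8], [40, -16, -17], [42, -20, -15], [42, -26, 5], [43, -24, 8], [43, -24, -6], [43, -24, -10], [43, -16, 15], [44, -22, -3], [45, -20, -1]]
blue 10 [[45, -20, 9], [50, -11, 7], [60, -14, -19], [60, -27, -5], [61, -26, -2], [61, -18, -14], [62, -18, -18], [64, -19, 4], [65, -18, 7], [96, -17, 10]]
orange 14 [[65, -18, 14], [69, -18, -16], [70, -16, 5], [79, -13, -21], [81, -24, -12], [82, -23, -16], [83, 0, 20], [83, -14, -21], [86, -22, -3], [86, -14, 11], [93, -9, -3], [95, -5, -2], [95, 9, 13], [96, -4, -18]]
```

Emit:
{"fn": "move_arm", "kwargs": {
  "rows": [
    [0, 0, 0, 0, 0.018],
    [0, 0, 0, 0, 0.022],
    [0, 0, 0, 0, 0.03],
    [0, 0, 0, 0, 0.04],
    [0, 0, 0, 0, 0.045],
    [0, 0, 0, 0, 0.045],
    [0, 0, 0, 0, 0.045]
  ]
}}

```text
clock: 23.38
tool_pos: [0.5377, 0.1909, 0.225]
eef_rot: [0.06, 0.998, -0.002, 0.001]
contact_force: [-0.2, -0.2, -0.1]
opening: 0.513
finger_force: 0.0
```

```bash
python3 st.py | cut -c1-400
```

```text
t=23.38 shift [ 0.0004 -0.0026  0.0054] hd -6.84 spin 0.0027 F [-0.2 -0.2 -0.1] pos [0.5377 0.1909 0.225 ] op 0.0452 0.0 q [-0.12  0.93 -0.53  1.85  0.82  0.6   0.27]
side 35 [[96, -17, 17, 83, 54, 122], [97, 11, 15, 81, 109, 175], [100, 10, 14, 80, 19, 122], [98, 7, 12, 78, 83, 98], [96, 9, 12, 78, 141, 174], [97, -14, 12, 77, 101, 53], [96, -10, 10, 76, 51, 129], [98, 6, 9, 75, 48, 64], [95, 1, 8, 74, 185, 120], [98, -14, 7, 73, 80, 51], [98, 13, 6, 72, 200, 162], [96, -17, 6, 72, 76, 54], [98, -7, 4, 70, 20, 140], [95, -5, 4, 70, 85, 214], [96, 2, 4, 70, 197
near cheek 25 [13.2 15.1 22.9] [-24.4   3.8]
far cheek 19 [94.6 98.  99.3] [-21.5   2.1]
past far [[102, -15, -18, 62, 58]]
green 17 [[22, -22, -14], [23, -28, 0], [23, -27, -8], [24, -26, -5], [24, -25, 1], [25, -17, 12], [25, -23, 3], [26, -14, 14], [27, -20, 5], [41, -22, -15], [41, -29, -4], [42, -26, 5], [43, -17, 15], [44, -23, -11], [44, -23, 0], [45, -21, 5], [46, -19, -6]]
blue 5 [[48, -14, 8], [61, -20, -17], [62, -24, -8], [62, -23, -1], [63, -23, -5]]
orange 17 [[63, -29, 8], [66, -23, -13], [68, -20, 7], [82, -23, -17], [82, -15, -21], [83, 0, 19], [83, -21, -15], [84, -3, 17], [85, -16, 8], [95, 0, 2], [95, -6, -10], [95, 1, 8], [95, -5, 0], [96, -4, -15], [96, 9, 12], [96, 2, 4], [96, -4, -23]]
```

Released with no forces on the tool. I'll lift away and check.

Emit:
{"fn": "move_arm", "kwargs": {
  "rows": [
    [0, 0, -0.01, 0, 0.045],
    [0, 0, -0.02, 0, 0.045],
    [0, 0, -0.03, 0, 0.045],
    [0, 0, -0.035, 0, 0.045],
    [0.02, 0, -0.035, 0, 0.045],
    [0.03, 0, -0.03, 0, 0.045],
    [0.03, 0, -0.02, 0, 0.045],
    [0.03, 0, 0, 0, 0.045],
    [0, 0, 0, 0, 0.045],
    [0, 0, 0, 0, 0.045]
  ]
}}

```text
clock: 24.27
tool_pos: [0.4273, 0.2049, 0.4053]
eef_rot: [0.058, 0.998, -0.002, 0.002]
contact_force: [-0.3, -0.7, -1.0]
opening: 0.51
finger_force: 0.0
```

```bash
cat > fin.py <<'E'
from h import *
st=r.get_state();print(st['clock'],st['tool_pos'],st['contact_force'])
h=np.radians(-7.2);d=np.array([np.cos(h),np.sin(h),0]);y=np.array([-d[1],d[0],0]);o=np.array([.596,.1797,0])
s=snapshot('side');save(s,'fin')
P=pts(s);hsv=cv2.cvtColor(s['color'],cv2.COLOR_RGB2HSV).astype(int);v=P-o;X=np.stack([v@d,v@y,v[...,2]],-1)*1e3
H,S,V=hsv[...,0],hsv[...,1],hsv[...,2];ok=(s['depth']>0)&(abs(X[...,1])<30)&(X[...,2]>20)&(X[...,2]<100)&(abs(X[...,0])<105)
for nm,c in(('red',((H<6)|(H>174))&(S>180)),('green',(H>40)&(H<88)&(S>80)),('blue',(H>95)&(H<125)&(S>90)),('orange',(H>5)&(H<18)&(S>170)),('white',(S<60)&(V>140))):
    q=X[ok&c];print(nm,len(q),np.percentile(q,[3,50,97],axis=0).round(0).tolist() if len(q) else '')
for n in('top','side'):
    a=dict(np.load(n+'0.npz'));b=snapshot(n)
    D=(np.abs(a['color'].astype(int)-b['color']).max(2)>60).astype(np.uint8);D=cv2.morphologyEx(D,cv2.MORPH_OPEN,np.ones((3,3)))
    k,_,t,c=cv2.connectedComponentsWithStats(D);print(n,[(t[i].tolist()) for i in range(1,k) if t[i,4]>12])
E
python3 fin.py
```

```text
24.2667 [0.42734776 0.20485625 0.40529567] [-0.25810445 -0.69335181 -1.03675331]
red 44 [[-88.0, -7.0, 64.0], [-71.0, -3.0, 70.0], [-51.0, 4.0, 74.0]]
green 27 [[-36.0, -25.0, 50.0], [-30.0, -13.0, 72.0], [-14.0, 12.0, 85.0]]
blue 8 [[-14.0, -25.0, 49.0], [3.0, -16.0, 70.0], [34.0, 6.0, 83.0]]
orange 17 [[-78.0, -19.0, 44.0], [36.0, -2.0, 61.0], [40.0, 13.0, 74.0]]
white 88 [[-29.0, -18.0, 66.0], [-4.0, -9.0, 78.0], [24.0, 12.0, 84.0]]
top [[191, 160, 10, 6, 49], [191, 168, 8, 4, 29], [108, 171, 215, 209, 16647], [310, 171, 4, 4, 15], [190, 174, 8, 5, 35], [121, 181, 6, 11, 43], [305, 186, 13, 6, 63], [0, 258, 56, 59, 1561], [64, 269, 159, 94, 4860], [0, 314, 229, 70, 5433]]
side [[50, 0, 5, 4, 20], [72, 0, 35, 9, 229], [107, 0, 54, 60, 2293], [174, 0, 38, 89, 2618], [64, 8, 16, 15, 148], [49, 15, 9, 9, 63], [42, 29, 30, 37, 598], [67, 29, 15, 23, 279], [73, 53, 4, 4, 15], [92, 53, 4, 4, 16], [112, 89, 12, 11, 81], [175, 89, 33, 11, 178], [90, 99, 9, 8, 46], [108, 119, 5, 5, 21], [202, 126, 4, 7, 26], [77, 130, 6, 10, 45], [71, 132, 5, 7, 29], [53, 143, 15, 8, 74], [69, 143, 5, 5, 23], [76, 143, 4, 5, 20], [69, 150, 5, 9, 41], [76, 152, 4, 6, 24], [58, 154, 6, 5, 28], [97, 160, 4, 10, 31], [239, 165, 12, 6, 45], [100, 170, 29, 83, 1653], [241, 171, 16, 9, 103], [19, 172, 20, 44, 331], [130, 189, 90, 100, 3511], [326, 189, 6, 6, 30], [312, 194, 24, 22, 298], [305, 244, 10, 9, 58]]
```

```bash
python3 -c "
from plant import r
print(r.finish_job())"
```

```text
the job is handed in; nothing more can be done
None
```

I handed the job in at about 24 s. The final measurements show the spindle level in both slots, handle at its original end, with all three reels hanging between the cheeks. During the first approach the spindle tip tipped the green reel part-way over the rack's low lip. I pushed it back upright before threading, and nothing fell.

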